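# Load and lock the touch-up marker rack

### The job

Draw the locking rod out of the marker rack, pull the spent, capless markers out of its clips and put them in the waste tray, and press every capped touch-up marker lying on the bench sideways down into a clip place of its own until it snaps fully home, roughly centred. Then thread the rod back through both ears, over the markers, until the shoulder of its handle is against the near ear. Order and places are free; leave the other things on the bench where they are.

Things in the scene. Friction and masses are not known exactly. Their poses are not given: they have to be found in the camera images.
- rack: fixed marker rack, origin under its centre. Wooden base 130 (x) x 244 (y) x 10 mm; two aluminium rails, 20 mm wide, along y at x = -48 and +48 mm, tops 34 mm up; between them fingertips have room down to the base. Each rail has three spring clips, at y = -54, 0, 54 mm; a clip and the one opposite form a place for a marker lying along the rack's x. A dark steel ear stands at each end in y.
- slot0 (a point): middle of a marker home in clip place 0: rack x 0, y -54 mm, axis 44 mm up, lying on the rails. A clip is two sprung steel jaws, 14 mm long in x, open to the top, flared to about 35 mm at the mouth 64 mm up; the lips, 14 mm apart and 51 mm up, part when the marker is pressed straight down and close over it.
- slot1 (a point): the same for place 1: y 0. A marker meets the lips with its axis 60 mm up and snaps from there to 44 mm; pressing it into its two clips takes about 12 to 20 N, held at the sleeve, midway between the rails.
- slot2 (a point): the same for place 2: y 54 mm
- near_hole (a point): centre of the hole on the outer face (rack y -116 mm) of the near (-y) ear, rack x 0, 67 mm up. The rod goes in here, towards +y, and its handle stops here. Each ear is 8 mm thick in y, 44 mm wide, top 85 mm up; the holes are 16 mm in diameter, along y. The rod passes over the home markers' sleeves (tops 55 mm up).
- far_hole (a point): centre of the hole on the outer face (rack y +116 mm) of the far (+y) ear, rack x 0, 67 mm up
- rod: loose locking rod, about 170 g: aluminium, 12 mm in diameter, rounded tip, with a square dark wooden handle 26 x 26 x 70 mm. Origin on the axis at the handle's shoulder; x towards the tip; the handle spans x = -70 to 0 mm. The handle is heavy: on the table it rests flat on it, the rod level in the air, axis 13 mm up. It starts through both ears, its shoulder 3 to 9 mm off the near ear.
- rod_tip (a point): the tip of the rod, on its axis, 242 mm from the shoulder
- marker1: loose touch-up marker, about 45 g: round barrel 20 mm in diameter, 150 mm long, rounded ends, grey with a black cap (+x end); round its middle a black rubber sleeve 22 x 22 mm square, 40 mm long, to hold it by. Origin at its middle on the axis, x along the barrel. It lies on a flat of the sleeve, origin 11 mm up. May be absent.
- marker2: loose touch-up marker, about 45 g: round barrel 20 mm in diameter, 150 mm long, rounded ends, grey with a black cap (+x end); round its middle a black rubber sleeve 22 x 22 mm square, 40 mm long, to hold it by. Origin at its middle on the axis, x along the barrel. It lies on a flat of the sleeve, origin 11 mm up. May be absent.
- marker3: loose touch-up marker, about 45 g: round barrel 20 mm in diameter, 150 mm long, rounded ends, grey with a black cap (+x end); round its middle a black rubber sleeve 22 x 22 mm square, 40 mm long, to hold it by. Origin at its middle on the axis, x along the barrel. It lies on a flat of the sleeve, origin 11 mm up. May be absent.
- marker4: loose touch-up marker, about 45 g: round barrel 20 mm in diameter, 150 mm long, rounded ends, grey with a black cap (+x end); round its middle a black rubber sleeve 22 x 22 mm square, 40 mm long, to hold it by. Origin at its middle on the axis, x along the barrel. It lies on a flat of the sleeve, origin 11 mm up. May be absent.
- spent1: spent marker, as a marker but without cap: barrel 133 mm long (x = -75 to +58 mm) with a thin bare nib to x = +74 mm; the same sleeve and diameter, origin at the middle of the sleeve, about 35 g. Starts home in place 0; pulling it straight up out of its clips takes about 12 to 20 N. May be absent.
- spent2: spent marker, as a marker but without cap: barrel 133 mm long (x = -75 to +58 mm) with a thin bare nib to x = +74 mm; the same sleeve and diameter, origin at the middle of the sleeve, about 35 g. Starts home in place 1; pulling it straight up out of its clips takes about 12 to 20 N. May be absent.
- spent3: spent marker, as a marker but without cap: barrel 133 mm long (x = -75 to +58 mm) with a thin bare nib to x = +74 mm; the same sleeve and diameter, origin at the middle of the sleeve, about 35 g. Starts home in place 2; pulling it straight up out of its clips takes about 12 to 20 N. May be absent.
- tray: fixed black open waste tray 130 (x) x 190 (y) mm, 32 mm high, walls and floor 5 mm thick, origin under its centre
- tape_roll: roll of paper tape lying flat, 84 mm across, 24 mm high, origin centre of its underside; bystander
- tin: flat round metal tin, 66 mm across, 22 mm high, origin centre of its underside; bystander
- calculator: desk calculator, 75 x 125 x 17 mm, origin centre of its underside; bystander
- eraser: white eraser block 30 x 55 x 18 mm, origin centre of its underside; bystander
- jug: white glue jar with yellow cap, 90 mm across, 170 mm high, origin centre of its underside; bystander
- cup: paper cup, 80 mm across the rim, 100 mm high, origin centre of its underside; bystander
- corner_sample: L-shaped dark moulding sample, two arms of 110 mm, 18 mm high, origin at its corner on the underside; bystander
There are look-alikes about, which are no part of the job. Leave any purple look-alike of the marker4 alone.

How it is judged:
By the outcome, as a careful person would: the job done as asked, in the order asked, and still so for the second after the job is handed in, with the robot touching nothing.
Of marker1, marker2, marker3, marker4 only 2 to 3 are there at a start; the rules pass over those that are not, and their reading is None.
Of spent1, spent2, spent3 only 2 to 3 are there at a start; the rules pass over those that are not, and their reading is None.
At some moment in a run one of marker1, marker2, marker3, marker4 may be knocked a few centimetres aside while the robot is not near it.
Once in a run the grip may slacken for a moment while it holds something.
It also fails if it takes over 210 s, if anything falls off the work surface, if the arm or the gripper's body presses on something with over 40 N, if the wrist force passes 120 N, or if a joint passes its speed limit or range.

### The arm

A 7-joint arm with a two-finger parallel gripper is mounted at the origin on the work surface. World frame = base frame: x ahead of the robot, y to its left, z up, the work surface at z = 0. Lengths are in m, angles in rad, forces in N, time in s.
With the tool pointing down it reaches from about 0.425 to 1.025 m from the base axis. Payload 3.6 kg.
Tool frame: the origin (TCP) lies between the finger pads; the fingertips stand 25 mm ahead of it and the grasp point (between the pads) lies 6 mm ahead of it; z points along the fingers, x is the direction in which the jaws open and shut, and the axes are right-handed (so a half turn about z gives the same grasp; the last joint's range is limited). The gripper opens to 85 mm and grips with 20 to 120 N. Pads are 22 mm wide; open, the fingers measure 114 mm over their backs; the gripper's body (76 mm by 85 mm) begins 54 mm behind the grasp point. The pads swing forward as they close: fully open they stand 13 mm farther back than shut.
Start: joints at [-1.363, 0.591, 0.048, 1.609, -0.033, 0.943, -0.034], TCP at [0.215, 0.692, 0.256] pointing down, gripper open.
Joint ranges: [-2.69, 2.69], [-0.47, 2.24], [-1.27, 1.36], [0.19, 2.51], [-1.53, 4.68], [0.08, 2.07], [-3.09, 3.09]. Speed limits (rad/s): [2.57, 2.57, 3.14, 3.14, 3.14, 3.14, 3.14].

### API

Orientations are given as a 3x3 rotation matrix whose columns are the frame's x, y, z axes.
In Python, from plant import r gives the robot as it stands.
- The arm moves only by the tool carry_out, never from a script. Its arguments are lists of equal length, an entry for each row: "travel": the shift along the tool's x, y, z scaled (see below), a list of three; "angular": the turn, a rotation vector about the tool's x, y, z scaled (see below), a list of three; "grip": the closure, from -1 (fully open) to 1 (shut), so that 0 is half open. A call has 1 to 12 rows; each row is the pose to reach, as a shift and turn from the pose commanded when the call began, along the tool's axes at that moment; what a row does not reach only later rows make up. The controller multiplies each number of a shift by 75 cm and each number of a turn by 120 degrees. A row lasts 1/10 s, in which the tool goes at most 50 mm and 8.59 degrees, less where a joint would pass 70% of its speed; a pose out of reach is approached as far as the arm can. A call with a number of a shift or a turn outside -1 to 1 is refused whole. A call with a gripper value outside its range is refused whole. The fingers move at their own pace and stop on an object; "grip_force" is the grip in N (left out, the last holds). Time passes only in rows, so rows that repeat a pose let the fingers close. It gives the time, the measured TCP pose, the force and the opening at its end, in the units of the state.
- r.get_state(): the state, without advancing time (a new reading comes with each control period).
- r.read_camera(name): name is "side" or "top"; returns a dict with "color" (420x560x3 uint8, red, green, blue), "camera_matrix" (3x3 intrinsics, pixels), "k1" (the pictures are not rectified: a ray, as slopes to the right and down, at radius r is drawn at 1 + k1 r^2 times it, then the intrinsics apply), "R" (3x3) and "t" (3): a world point X has camera coordinates R X + t. Camera axes: x right, y down, z forward; pixel columns grow to the right and rows downward; lengths in m; the calibration is good to about 2 mm. A picture is of the moment at which its call begins. There is no depth.
- r.sign_off(): hands the job in, once; it reports no verdict.
The state is a dict: "t": time; "qpos": joint angles; "qd": joint speeds; "joint_efforts": joint torques, N m; "tool_pos": TCP position; "eef_rot": TCP orientation; "force": force on the tool from outside, world axes, zero at the start; "moment": the same for the moment, N m; "gripper_width": finger opening in m.
Only numpy, scipy, OpenCV 4.12 (cv2) and the standard library are available. Lean on these libraries where they do the work, as an engineer would, in place of code of your own. Each camera call takes 0.05 s, during which the arm holds its last target. There are 200 camera calls.

## Working session

There is one attempt and no reset: what is moved stays moved. The work goes in short steps, Python scripts to look and compute and a tool call to move; the robot and the scene stay as the last step left them, time stands still between calls to the robot, and variables do not carry over. Pictures are saved under pics/ and viewed, about 12 in all and at most 16, crops included, and the job is handed in when it is done.

Besides the shell and the picture viewer there is one more tool, called after "Request:" as name(argument=value, ...) on one line, values as JSON. carry_out: Moves the arm, as the interface text tells. Its arguments: {"type":"object","properties":{"travel":{"type":"array"},"angular":{"type":"array"},"grip":{"type":"array"},"grip_force":{"type":"number"}},"required":["travel","angular","grip"]}

```bash
mkdir -p pics; ls
cat > h.py <<'E'
import numpy as np, cv2
from plant import r
def snap(name,fn=None):
    c=r.read_camera(name)
    if fn: cv2.imwrite('pics/'+fn,c['color'][:,:,::-1])
    return c
def px2w(c,u,v,z):
    K=np.array(c['camera_matrix']);d=np.array([(u-K[0,2])/K[0,0],(v-K[1,2])/K[1,1]])
    s=d.copy()
    for _ in range(20): s=d/(1+c['k1']*(s@s))
    R=np.array(c['R']);t=np.array(c['t']);o=-R.T@t;w=R.T@np.array([s[0],s[1],1])
    return o+w*(z-o[2])/w[2]
def w2px(c,X):
    K=np.array(c['camera_matrix']);p=np.array(c['R'])@np.array(X)+np.array(c['t']);s=p[:2]/p[2]
    s=s*(1+c['k1']*(s@s));return np.array([K[0,0]*s[0]+K[0,2],K[1,1]*s[1]+K[1,2]])
E
python3 - <<'E'
from h import *
s=r.get_state();print(s)
for n in('top','side'):
    c=snap(n,n+'0.png');print(n,c['camera_matrix'],c['k1'],c['R'],c['t'])
E
```

```text
pics
{'t': 0.0, 'qpos': array([-1.36352516,  0.59211159,  0.04825574,  1.60980136, -0.03327396,
        0.94268932, -0.03369846]), 'qd': array([ 3.10063404e-04, -9.76828370e-04, -1.12093731e-03,  1.74444810e-03,
        7.29001429e-04, -5.21364860e-05, -4.31217666e-04]), 'joint_efforts': array([ 3.41832838e-04, -5.48699033e+01,  1.54630970e+00, -1.98126179e+01,
        9.37081146e-03,  8.65559763e-03, -9.64405515e-07]), 'tool_pos': array([0.21453145, 0.69174197, 0.25515302]), 'eef_rot': array([[ 2.96127689e-01,  9.55148210e-01, -5.36871294e-04],
       [ 9.55145821e-01, -2.96128151e-01, -2.13993504e-03],
       [-2.20293782e-03,  1.20903645e-04, -9.99997566e-01]]), 'force': array([-0.61677033,  0.66397878,  0.24661651]), 'moment': array([0.00088198, 0.01002603, 0.01476015]), 'gripper_width': 0.08599741888173508}
top [[388.77525979   0.         279.22820202]
 [  0.         388.77525979 208.37259717]
 [  0.           0.           1.        ]] 0.019884273135959255 [[ 0.01334982 -0.99990753 -0.00259072]
 [-0.99264024 -0.01294082 -0.12040716]
 [ 0.1203625   0.00417906 -0.99272121]] [-0.01401375  0.47877656  1.02435581]
side [[509.89371617   0.         290.70158878]
 [  0.         509.89371617 209.69146296]
 [  0.           0.           1.        ]] 0.012585418270367677 [[ 0.50280682 -0.86430878  0.01247539]
 [-0.50729706 -0.30674135 -0.80533188]
 [ 0.69988213  0.39859764 -0.59269294]] [-0.26502043  0.29551814  1.46340634]
```

View pics/top0.png

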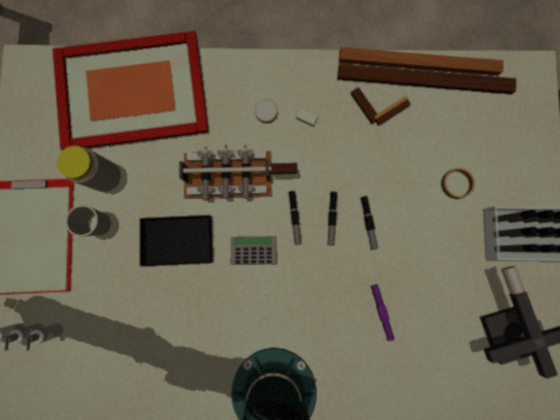

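View pics/side0.png

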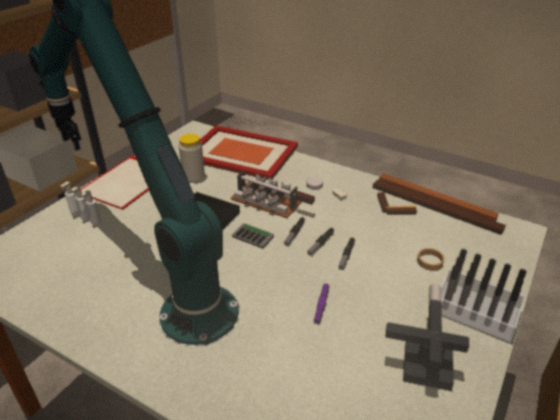

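Top: rack about (226,173), rod handle (285,168) on its right. Three capped markers at (295,217), (332,218) and (369,222). Purple look-alike (383,312), rack of upright pens (525,235), black tray (176,240). Next is a close crop to confirm the choice.

Run:
```python
import cv2
a=cv2.imread('pics/top0.png')
g=lambda im,k:cv2.convertScaleAbs(im,alpha=k)
cv2.imwrite('pics/c1.png',g(cv2.resize(a[135:215,170:305],None,fx=5.9,fy=5.9,interpolation=cv2.INTER_CUBIC),1.5))
cv2.imwrite('pics/c2.png',g(cv2.resize(a[180:260,280:390],None,fx=7,fy=7,interpolation=cv2.INTER_CUBIC),1.5))
b=cv2.imread('pics/side0.png')
cv2.imwrite('pics/c3.png',g(cv2.resize(b[165:275,225:365],None,fx=5.4,fy=5.4,interpolation=cv2.INTER_CUBIC),1.5))
```

```text
(no output)
```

View pics/c1.png

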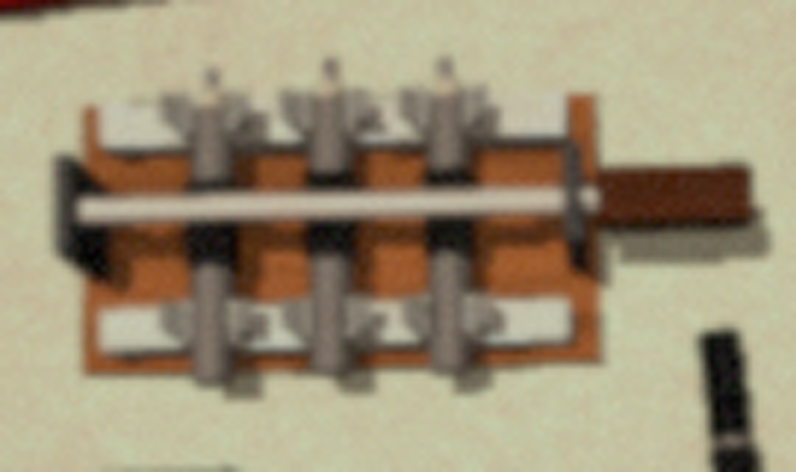

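View pics/c2.png

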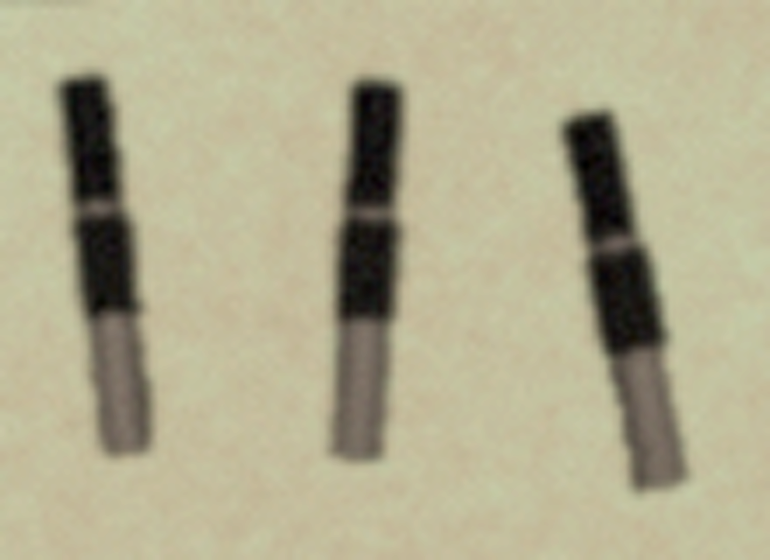

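View pics/c3.png

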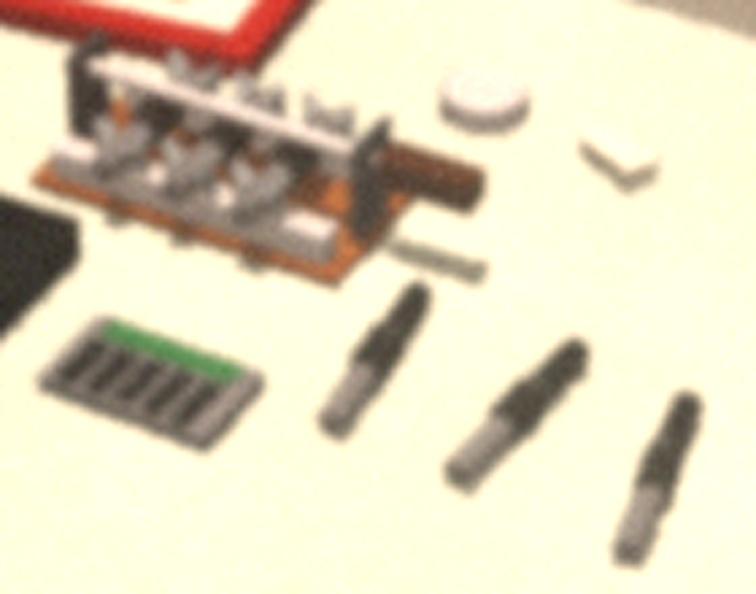

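Crops: three spent markers (nibs up, sleeves at crop (210,226), (330,220), (447,217)) and three black-capped grey markers, all as described. Now I'll fit the poses.

```bash
cat > fit.py <<'E'
from h import *
from scipy.optimize import least_squares as LS
top=r.read_camera('top');side=r.read_camera('side')
def up(x,y,f,o):return np.array([(x+.5)/f-.5+o[0],(y+.5)/f-.5+o[1]])
T=lambda x,y:up(x,y,5.9,(170,135))
S=lambda x,y:up(x,y,5.4,(225,165))
obs=[(top,(65,122,10),T(86,107)),(top,(65,-122,10),T(596,96)),(top,(-65,122,10),T(85,374)),(top,(-65,-122,10),T(600,361)),
(side,(-65,122,10),S(38,178)),(side,(-65,-122,10),S(337,278))]
def W(p,q):
    c,s=np.cos(p[2]),np.sin(p[2]);return np.array([p[0]+c*q[0]-s*q[1],p[1]+s*q[0]+c*q[1],q[2]])
f=lambda p:np.concatenate([w2px(c,W(p,np.array(q)/1e3))-o for c,q,o in obs])
for sel in (obs,obs[:4]):
    o2=obs;obs=sel;s=LS(f,[.55,.12,0]);print(s.x,np.round(s.fun,1));obs=o2
    if sel is obs: p=s.x
M=lambda x,y:up(x,y,7,(280,180))
for n,a,b,c in(('A',(84,82),(126,450),(106,262)),('B',(377,84),(357,456),(367,267)),('C',(588,117),(660,484),(627,298))):
    P=[px2w(top,*M(*q),.014) for q in(a,b)];d=P[0]-P[1]
    print(n,(P[0]+P[1])[:2]/2,'len',np.linalg.norm(d),'yaw',np.arctan2(d[1],d[0]),'sleeve',px2w(top,*M(*c),.02)[:2])
# rod: tip at far, handle
for q in((80,210),(575,198)):print('rod',px2w(top,*T(*q),.067))
for q in((748,195),(603,198)):print('handle',px2w(top,*T(*q),.08))
print('slots',[W(p,(0,y,0))[:2] for y in(-.054,0,.054)],'near',W(p,(0,-.116,0)))
for q in((210,226),(330,220),(447,217)):print('sleeve',px2w(top,*T(*q),.055)[:2])
for u,v in((140,217),(213,215),(213,264),(142,266)):print('tray',px2w(top,u,v,.032)[:2])
E
python3 fit.py
```

```text
[0.5761136  0.13620556 0.03900289] [ 0.2 -0.5  0.7 -0.8  0.2  0.1  1.1  0.1 -2.5 -0.6 -0.7 -0.2]
[0.5753646  0.13770487 0.03648645] [-0.3 -0.3  0.2 -0.4 -0.4  0.3  0.5  0.4]
A [ 0.45649194 -0.04992541] len 0.14551415311915306 yaw 0.12174286822721861 sleeve [ 0.45687425 -0.05016366]
B [ 0.4562802  -0.15246346] len 0.1464467192252006 yaw -0.05648049974190242 sleeve [ 0.45625747 -0.15165221]
C [ 0.44565297 -0.25240576] len 0.14558690695712842 yaw 0.1789311949081095 sleeve [ 0.44551256 -0.25235174]
rod [0.57255731 0.24713735 0.067     ]
rod [0.58098679 0.02578167 0.067     ]
handle [ 0.58036083 -0.05118651  0.08      ]
handle [0.57819336 0.01291099 0.08      ]
slots [array([0.57821922, 0.08224663]), array([0.5761136 , 0.13620556]), array([0.57400798, 0.1901645 ])] near [0.58063679 0.02029378 0.        ]
sleeve [0.56860812 0.19117497]
sleeve [0.57210095 0.1369834 ]
sleeve [0.57418452 0.08405192]
tray [0.45029143 0.36641852]
tray [0.45822659 0.17053762]
tray [0.32756673 0.16604197]
tray [0.3200859  0.35363628]
```

```bash
cat > pl.py <<'E'
# plan calls: groups of waypoints (x,y,z,phi); prints numbers per call; keeps commanded pose in cmd.npz
from h import *
import os
from scipy.spatial.transform import Rotation as Ro
def Rm(p):c,s=np.cos(p),np.sin(p);return np.array([[c,s,0],[s,-c,0],[0,0,-1.]])
RK=(0.5755,0.1375,0.037)
def rk(x,y,p=RK):
    c,s=np.cos(p[2]),np.sin(p[2]);return p[0]+c*x-s*y,p[1]+s*x+c*y
def plan(groups,start=None):
    if start is None:
        if os.path.exists('cmd.npz'):
            d=np.load('cmd.npz');P,R=d['P'],d['R']
        else:
            s=r.get_state();P,R=np.array(s['tool_pos']),np.array(s['eef_rot'])
    else: P,R=start
    s=r.get_state();print('t %.1f meas-cmd mm'%s['t'],np.round((s['tool_pos']-P)*1e3,1),'ang',np.round(Ro.from_matrix(R.T@s['eef_rot']).as_rotvec(),4),'F',np.round(s['force'],1),'w',round(s['gripper_width']*1e3,1))
    for g in groups:
        P0,R0=P,R;lp,lr=P,R
        for w in g:
            tr=np.round(R0.T@(np.array(w[:3])-P0)/.75,4);an=np.round(Ro.from_matrix(R0.T@Rm(w[3])).as_rotvec()/np.radians(120),4)
            P=P0+R0@tr*.75;R=R0@Ro.from_rotvec(an*np.radians(120)).as_matrix()
            n=max(np.linalg.norm(P-lp)/.05,np.degrees(Ro.from_matrix(lr.T@R).magnitude())/8.59);lp,lr=P,R
            print((tr+0).tolist(),(an+0).tolist(),'rows %.1f'%n)
        print('--')
    np.savez('cmd.npz',P=P,R=R)
E
python3 - <<'E'
from pl import *
x,y=rk(0,-.116-.006-.035)
print(x,y)
plan([[(.42,.30,.26,.65)],[(x,y,.26,.037)],[(x,y,.082,.037)]])
from h import *
c=r.read_camera('top')
for u,v in((352,92),(376,122),(410,100),(457,183)):print(px2w(c,u,v,.018)[:2])
E
```

```text
0.5813076746705554 -0.019392545759577107
t 0.2 meas-cmd mm [0. 0. 0.] ang [0. 0. 0.] F [ 0.6  0.1 -0.4] w 85.4
[-0.4181, 0.4163, -0.0053] [0.0003, 0.0006, 0.296] rows 8.9
--
[-0.0866, 0.4692, 0.0] [0.0, 0.0, 0.2927] rows 7.2
--
[0.0, -0.0001, 0.2374] [0.0, 0.0001, 0.0] rows 3.6
--
[ 0.81487168 -0.20928463]
[ 0.7278142  -0.27581904]
[ 0.79284    -0.37224808]
[ 0.55673823 -0.49454487]
```

Request:
carry_out(travel=[[-0.4181,0.4163,-0.0053],[-0.4181,0.4163,-0.0053],[-0.4181,0.4163,-0.0053],[-0.4181,0.4163,-0.0053],[-0.4181,0.4163,-0.0053],[-0.4181,0.4163,-0.0053],[-0.4181,0.4163,-0.0053],[-0.4181,0.4163,-0.0053],[-0.4181,0.4163,-0.0053],[-0.4181,0.4163,-0.0053],[-0.4181,0.4163,-0.0053],[-0.4181,0.4163,-0.0053]], angular=[[0.0003,0.0006,0.296],[0.0003,0.0006,0.296],[0.0003,0.0006,0.296],[0.0003,0.0006,0.296],[0.0003,0.0006,0.296],[0.0003,0.0006,0.296],[0.0003,0.0006,0.296],[0.0003,0.0006,0.296],[0.0003,0.0006,0.296],[0.0003,0.0006,0.296],[0.0003,0.0006,0.296],[0.0003,0.0006,0.296]], grip=[-1,-1,-1,-1,-1,-1,-1,-1,-1,-1,-1,-1])

```text
t: 1.45
tool_pos: [0.4196, 0.3019, 0.2603]
eef_rot: [[0.795, 0.607, 0.0], [0.607, -0.795, 0.002], [0.001, -0.002, -1.0]]
force: [0.2, 1.0, 0.6]
gripper_width: 0.0852
```

Request:
carry_out(travel=[[-0.0866,0.4692,0],[-0.0866,0.4692,0],[-0.0866,0.4692,0],[-0.0866,0.4692,0],[-0.0866,0.4692,0],[-0.0866,0.4692,0],[-0.0866,0.4692,0],[-0.0866,0.4692,0],[-0.0866,0.4692,0],[-0.0866,0.4692,0],[-0.0866,0.4692,0],[-0.0866,0.4692,0]], angular=[[0,0,0.2927],[0,0,0.2927],[0,0,0.2927],[0,0,0.2927],[0,0,0.2927],[0,0,0.2927],[0,0,0.2927],[0,0,0.2927],[0,0,0.2927],[0,0,0.2927],[0,0,0.2927],[0,0,0.2927]], grip=[-1,-1,-1,-1,-1,-1,-1,-1,-1,-1,-1,-1])

```text
t: 2.65
tool_pos: [0.5809, -0.0164, 0.2597]
eef_rot: [[0.999, 0.041, -0.001], [0.041, -0.999, 0.002], [-0.0, -0.002, -1.0]]
force: [-0.1, 0.3, 0.5]
gripper_width: 0.0852
```

Run:
```python
from pl import *
s=r.get_state();print(s['t'],s['tool_pos'],s['force'],s['eef_rot'][:,0],s['qpos'])
x,y=rk(0,-.116-.006-.035)
print(s['tool_pos']-[x,y,.26])
a=snap('top')['color'][:,:,::-1]; b=snap('side')['color'][:,:,::-1]
o=np.hstack([cv2.resize(a[110:230,220:350],(433,400),interpolation=2),cv2.resize(b[130:240,200:320],(367,400),interpolation=2)[:,:367]])
cv2.imwrite('pics/d1.png',cv2.convertScaleAbs(o,alpha=1.4))
```

```text
2.65 [ 0.58087831 -0.01640378  0.25967635] [-0.14868413  0.32430207  0.49249944] [ 9.99159758e-01  4.09825272e-02 -4.57765723e-04] [-0.38341323  0.43856334  0.45728167  1.95049824 -0.26486889  0.81114529
  0.26147613]
[-0.00042936  0.00298876 -0.00032365]
```

View pics/d1.png

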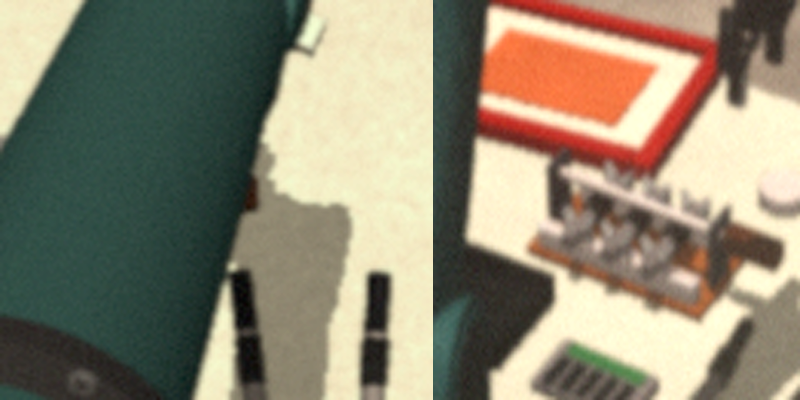

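The picture shows the arm hiding the handle from the top camera; in the side view the rack and handle are untouched. I'll go down, grip and check.

Request:
carry_out(travel=[[0,-0.0001,0.1],[0,-0.0001,0.18],[0,-0.0001,0.22],[0,-0.0001,0.2374],[0,-0.0001,0.2374],[0,-0.0001,0.2374],[0,-0.0001,0.2374],[0,-0.0001,0.2374],[0,-0.0001,0.2374],[0,-0.0001,0.2374],[0,-0.0001,0.2374],[0,-0.0001,0.2374]], angular=[[0,0,0],[0,0,0],[0,0,0],[0,0,0],[0,0,0],[0,0,0],[0,0,0],[0,0,0],[0,0,0],[0,0,0],[0,0,0],[0,0,0]], grip=[-1,-1,-1,-1,-1,-1,0.6,1,1,1,1,1], grip_force=70)

```text
t: 3.95
tool_pos: [0.5821, -0.0186, 0.0831]
eef_rot: [[0.999, 0.037, 0.002], [0.037, -0.999, 0.002], [0.002, -0.002, -1.0]]
force: [-1.5, -0.5, 6.1]
gripper_width: 0.0247
```

Run:
```python
from pl import *
d=-.242-.04
a=rk(0,-.157-.1);b=rk(0,-.157-.285)
plan([[(*a,.082,.037),(*b,.082,.037)],[(.63,b[1],.15,.037)],[(.63,b[1],.030,.037)],[(.63,b[1],.22,.037)]])
```

```text
t 4.0 meas-cmd mm [0.8 0.7 1.1] ang [0.0017 0.0018 0.    ] F [-1.5 -0.5  6.1] w 24.7
[0.0, 0.1334, -0.0001] [0.0, 0.0, 0.0] rows 2.0
[0.0, 0.38, -0.0001] [0.0, 0.0, 0.0] rows 3.7
--
[0.0508, 0.0019, -0.0906] [0.0, 0.0, 0.0] rows 1.6
--
[0.0, 0.0, 0.16] [0.0, 0.0, 0.0] rows 2.4
--
[0.0001, 0.0, -0.2533] [0.0, 0.0, 0.0] rows 3.8
--
```

Request:
carry_out(travel=[[0,0.02,0],[0,0.05,0],[0,0.09,0],[0,0.13,0],[0,0.17,0],[0,0.21,0],[0,0.25,0],[0,0.29,0],[0,0.33,0],[0,0.36,0],[0,0.38,0],[0,0.38,-0.0001]], angular=[[0,0,0],[0,0,0],[0,0,0],[0,0,0],[0,0,0],[0,0,0],[0,0,0],[0,0,0],[0,0,0],[0,0,0],[0,0,0],[0,0,0]], grip=[1,1,1,1,1,1,1,1,1,1,1,1])

```text
t: 5.15
tool_pos: [0.5913, -0.3067, 0.0817]
eef_rot: [[0.999, 0.033, 0.0], [0.033, -0.999, -0.001], [0.0, 0.001, -1.0]]
force: [0.8, 0.1, -1.6]
gripper_width: 0.0248
```

Run:
```python
from pl import *
s=r.get_state();print(s['t'],s['tool_pos'],s['force'],s['gripper_width'])
a=snap('top')['color'][:,:,::-1]; b=snap('side')['color'][:,:,::-1]
o=np.hstack([cv2.resize(a[110:270,260:420],(400,400),interpolation=2),cv2.resize(b[130:310,230:410],(400,400),interpolation=2)])
cv2.imwrite('pics/d2.png',cv2.convertScaleAbs(o,alpha=1.4))
```

```text
5.15 [ 0.59127958 -0.30665024  0.08172681] [ 0.7961183   0.0513911  -1.64740316] 0.024792603559634925
```

View pics/d2.png

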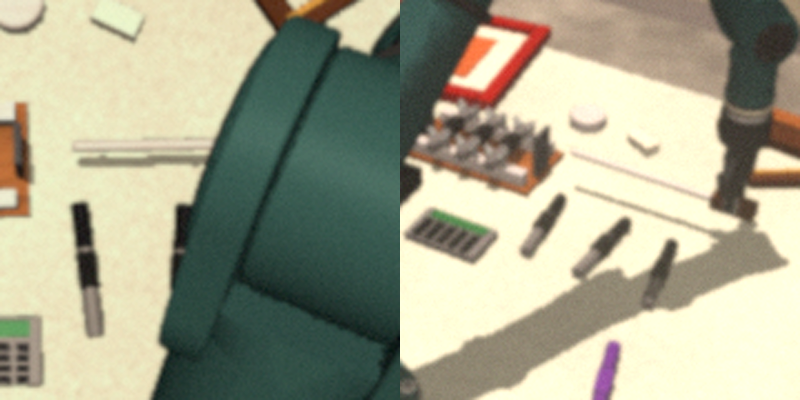

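Rod fully out: tip at top-crop (75,145), level and held. Laying it down at x≈0.63.

Request:
carry_out(travel=[[0.02,0,-0.03],[0.0508,0.0019,-0.0906],[0.0508,0.0019,-0.0906],[0.0508,0.0019,-0.04],[0.0508,0.0019,0.02],[0.0508,0.0019,0.05],[0.0508,0.0019,0.062],[0.0508,0.0019,0.068],[0.0508,0.0019,0.068],[0.0508,0.0019,0.068],[0.0508,0.0019,0.068],[0.0508,0.0019,0.068]], angular=[[0,0,0],[0,0,0],[0,0,0],[0,0,0],[0,0,0],[0,0,0],[0,0,0],[0,0,0],[0,0,0],[0,0,0],[0,0,0],[0,0,0]], grip=[1,1,1,1,1,1,1,1,1,0,0,0])

```text
t: 6.45
tool_pos: [0.6309, -0.3033, 0.0311]
eef_rot: [[0.999, 0.038, 0.002], [0.038, -0.999, 0.001], [0.002, -0.001, -1.0]]
force: [0.1, 0.1, -0.3]
gripper_width: 0.0429
```

Request:
carry_out(travel=[[0,0,-0.04],[0,0,-0.1],[0,0,-0.16],[0,0,-0.22],[0,0,-0.2533],[0,0,-0.2533],[0,0,-0.2533]], angular=[[0,0,0],[0,0,0],[0,0,0],[0,0,0],[0,0,0],[0,0,0],[0,0,0]], grip=[0,0,0,0,-0.2,-0.2,-0.2])

```text
t: 7.15
tool_pos: [0.6303, -0.3036, 0.221]
eef_rot: [[0.999, 0.037, 0.001], [0.037, -0.999, 0.001], [0.001, -0.001, -1.0]]
force: [-0.1, 0.0, -0.4]
gripper_width: 0.0511
```

Run:
```python
from pl import *
d=np.load('cmd.npz');P=d['P'].copy();P[2]=.082+(.0906-.1586+.0)*.75*0+ (-(0.068)+.2533)*.75; R=d['R']
b=rk(0,-.442)
s=r.get_state();print(P,s['tool_pos'])
# to slot0 (y=-.054), sleeve midpoint, jaws along rack y
ph=1.608
q=rk(-.002,-.054)
plan([[(*q,.22,ph)],[(*q,.054,ph)],[(*q,.16,ph)],[(.40,.262,.16,.037)]],(P,R))
```

```text
[ 0.63003166 -0.30417721  0.220975  ] [ 0.63028513 -0.30362283  0.22098878]
t 7.2 meas-cmd mm [0.3 0.6 0. ] ang [ 0.001   0.0012 -0.0001] F [-0.1  0.  -0.4] w 51.1
[-0.0535, -0.5192, 0.0013] [0.0, 0.0, -0.7501] rows 10.5
--
[0.0, 0.0, 0.2213] [0.0, 0.0, 0.0] rows 3.3
--
[0.0, 0.0, -0.1413] [0.0, 0.0, 0.0] rows 2.1
--
[0.2466, -0.225, 0.0] [0.0, 0.0, 0.7501] rows 10.5
--
```

Request:
carry_out(travel=[[-0.0535,-0.5192,0.0013],[-0.0535,-0.5192,0.0013],[-0.0535,-0.5192,0.0013],[-0.0535,-0.5192,0.0013],[-0.0535,-0.5192,0.0013],[-0.0535,-0.5192,0.0013],[-0.0535,-0.5192,0.0013],[-0.0535,-0.5192,0.0013],[-0.0535,-0.5192,0.0013],[-0.0535,-0.5192,0.0013],[-0.0535,-0.5192,0.0013],[-0.0535,-0.5192,0.0013]], angular=[[0,0,-0.7501],[0,0,-0.7501],[0,0,-0.7501],[0,0,-0.7501],[0,0,-0.7501],[0,0,-0.7501],[0,0,-0.7501],[0,0,-0.7501],[0,0,-0.7501],[0,0,-0.7501],[0,0,-0.7501],[0,0,-0.7501]], grip=[0,0,0,0,0,0,0,0,0,0,0,0])

```text
t: 8.35
tool_pos: [0.5743, 0.0839, 0.2181]
eef_rot: [[-0.037, 0.999, -0.004], [0.999, 0.038, 0.001], [0.001, -0.004, -1.0]]
force: [0.8, -0.5, 0.4]
gripper_width: 0.0428
```

Request:
carry_out(travel=[[0,0,0],[0,0,0],[0,0,0.06],[0,0,0.12],[0,0,0.17],[0,0,0.21],[0,0,0.2213],[0,0,0.2213],[0,0,0.2213],[0,0,0.2213],[0,0,0.2213],[0,0,0.2213]], angular=[[0,0,0],[0,0,0],[0,0,0],[0,0,0],[0,0,0],[0,0,0],[0,0,0],[0,0,0],[0,0,0],[0,0,0],[0,0,0],[0,0,0]], grip=[0,0,0,0,0,0,0,0,1,1,1,1], grip_force=90)

```text
t: 9.55
tool_pos: [0.5767, 0.0839, 0.0557]
eef_rot: [[-0.037, 0.999, 0.003], [0.999, 0.037, 0.001], [0.001, 0.003, -1.0]]
force: [-0.5, -0.8, 6.3]
gripper_width: 0.0201
```

Request:
carry_out(travel=[[0,0,0],[0,0,-0.007],[0,0,-0.014],[0,0,-0.021],[0,0,-0.028],[0,0,-0.04],[0,0,-0.07],[0,0,-0.11],[0,0,-0.1413],[0,0,-0.1413],[0,0,-0.1413]], angular=[[0,0,0],[0,0,0],[0,0,0],[0,0,0],[0,0,0],[0,0,0],[0,0,0],[0,0,0],[0,0,0],[0,0,0],[0,0,0]], grip=[1,1,1,1,1,1,1,1,1,1,1])

```text
t: 10.65
tool_pos: [0.5759, 0.0842, 0.1613]
eef_rot: [[-0.037, 0.999, 0.002], [0.999, 0.037, 0.002], [0.002, 0.002, -1.0]]
force: [-1.3, -0.0, -0.8]
gripper_width: 0.0205
```

Run:
```python
from pl import *
plan([])
a=snap('top')['color'][:,:,::-1]; b=snap('side')['color'][:,:,::-1]
o=np.hstack([cv2.resize(a[110:270,140:300],(400,400),interpolation=2),cv2.resize(b[110:270,210:370],(400,400),interpolation=2)])
cv2.imwrite('pics/d3.png',cv2.convertScaleAbs(o,alpha=1.4))
```

```text
t 10.7 meas-cmd mm [ 175.9 -177.8    1.3] ang [-3.0000e-04  3.1000e-03 -1.5711e+00] F [-1.3 -0.  -0.8] w 20.5
```

View pics/d3.png

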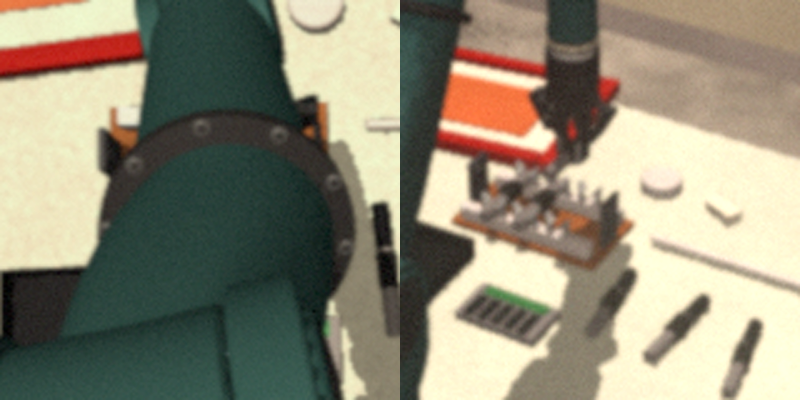

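Side view: spent marker 0 is out and held in the gripper above the rack (crop (575,150)). The other two are still home.

```bash
cat >> pl.py <<'E'
def cur(): # take commanded from known: phi & xyz
    d=np.load('cmd.npz');return d['P'],d['R']
def setc(x,y,z,ph): np.savez('cmd.npz',P=np.array([x,y,z]),R=Rm(ph))
PH=1.608
E
python3 - <<'E'
from pl import *
q=rk(-.002,-.054);setc(*q,.16,PH)
t=(.362,.263);q1=rk(-.004,0)
plan([[(*t,.16,.037)],[(*t,.040,.037),(*t,.16,.037)],[(*q1,.16,PH)],[(*q1,.054,PH)],[(*q1,.16,PH)]])
E
```

```text
t 10.8 meas-cmd mm [-0.6  0.5 -0.4] ang [ 0.001   0.0012 -0.0001] F [ 0.4 -0.5 -0.6] w 20.1
[0.2498, -0.2756, 0.0] [0.0, 0.0, 0.7501] rows 10.5
--
[0.0, 0.0, 0.16] [0.0, 0.0, 0.0] rows 2.4
[0.0, 0.0, 0.0] [0.0, 0.0, 0.0] rows 2.4
--
[0.273, 0.1777, 0.0] [0.0, 0.0, -0.7501] rows 10.5
--
[0.0, 0.0, 0.1413] [0.0, 0.0, 0.0] rows 2.1
--
[0.0, 0.0, -0.1413] [0.0, 0.0, 0.0] rows 2.1
--
```

Request:
carry_out(travel=[[0.2498,-0.2756,0],[0.2498,-0.2756,0],[0.2498,-0.2756,0],[0.2498,-0.2756,0],[0.2498,-0.2756,0],[0.2498,-0.2756,0],[0.2498,-0.2756,0],[0.2498,-0.2756,0],[0.2498,-0.2756,0],[0.2498,-0.2756,0],[0.2498,-0.2756,0],[0.2498,-0.2756,0]], angular=[[0,0,0.7501],[0,0,0.7501],[0,0,0.7501],[0,0,0.7501],[0,0,0.7501],[0,0,0.7501],[0,0,0.7501],[0,0,0.7501],[0,0,0.7501],[0,0,0.7501],[0,0,0.7501],[0,0,0.7501]], grip=[1,1,1,1,1,1,1,1,1,1,1,1])

```text
t: 11.95
tool_pos: [0.3614, 0.2633, 0.1594]
eef_rot: [[0.999, 0.038, -0.001], [0.038, -0.999, -0.001], [-0.001, 0.001, -1.0]]
force: [-0.0, 0.3, -0.7]
gripper_width: 0.0206
```

Request:
carry_out(travel=[[0,0,0],[0,0,0],[0,0,0.05],[0,0,0.1],[0,0,0.14],[0,0,0.16],[0,0,0.16],[0,0,0.16],[0,0,0.16],[0,0,0.16],[0,0,0.08],[0,0,0]], angular=[[0,0,0],[0,0,0],[0,0,0],[0,0,0],[0,0,0],[0,0,0],[0,0,0],[0,0,0],[0,0,0],[0,0,0],[0,0,0],[0,0,0]], grip=[1,1,1,1,1,1,1,0.4,0.4,0.4,0.4,0.4])

```text
t: 13.15
tool_pos: [0.3612, 0.2631, 0.1406]
eef_rot: [[0.999, 0.037, -0.003], [0.037, -0.999, -0.001], [-0.003, 0.001, -1.0]]
force: [0.5, 1.1, -0.8]
gripper_width: 0.0257
```

Run:
```python
from pl import *
s=r.get_state();print(s['tool_pos'],s['force'],s['gripper_width'])
b=snap('side')['color'][:,:,::-1]
cv2.imwrite('pics/d4.png',cv2.convertScaleAbs(cv2.resize(b[150:270,130:290],(640,480),interpolation=2),alpha=2))
```

```text
[0.36122033 0.26312048 0.14055321] [ 0.47563485  1.06289196 -0.79128396] 0.025692486718720462
```

View pics/d4.png

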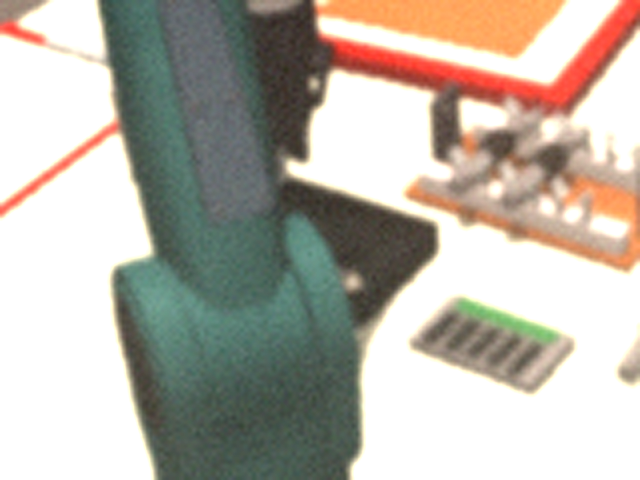

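Spent 1's end shows in the tray (crop (350,285)) and the gripper is empty. On to place 1; the commanded z is now 0.14.

Request:
carry_out(travel=[[0.273,0.1777,-0.0267],[0.273,0.1777,-0.0267],[0.273,0.1777,-0.0267],[0.273,0.1777,-0.0267],[0.273,0.1777,-0.0267],[0.273,0.1777,-0.0267],[0.273,0.1777,-0.0267],[0.273,0.1777,-0.0267],[0.273,0.1777,-0.0267],[0.273,0.1777,-0.0267],[0.273,0.1777,-0.0267],[0.273,0.1777,-0.0267]], angular=[[0,0,-0.7501],[0,0,-0.7501],[0,0,-0.7501],[0,0,-0.7501],[0,0,-0.7501],[0,0,-0.7501],[0,0,-0.7501],[0,0,-0.7501],[0,0,-0.7501],[0,0,-0.7501],[0,0,-0.7501],[0,0,-0.7501]], grip=[0,0,0,0,0,0,0,0,0,0,0,0])

```text
t: 14.4
tool_pos: [0.5715, 0.1378, 0.161]
eef_rot: [[-0.037, 0.999, 0.001], [0.999, 0.037, 0.002], [0.002, 0.001, -1.0]]
force: [0.8, -0.1, -0.5]
gripper_width: 0.0427
```

Request:
carry_out(travel=[[0,0,0],[0,0,0],[0,0,0.05],[0,0,0.1],[0,0,0.13],[0,0,0.1413],[0,0,0.1413],[0,0,0.1413],[0,0,0.1413],[0,0,0.1413],[0,0,0.1413],[0,0,0.1413]], angular=[[0,0,0],[0,0,0],[0,0,0],[0,0,0],[0,0,0],[0,0,0],[0,0,0],[0,0,0],[0,0,0],[0,0,0],[0,0,0],[0,0,0]], grip=[0,0,0,0,0,0,0,0,1,1,1,1])

```text
t: 15.6
tool_pos: [0.5726, 0.1383, 0.0559]
eef_rot: [[-0.037, 0.999, 0.003], [0.999, 0.037, 0.002], [0.002, 0.003, -1.0]]
force: [-1.6, 0.6, 6.3]
gripper_width: 0.0204
```

Request:
carry_out(travel=[[0,0,0],[0,0,-0.007],[0,0,-0.014],[0,0,-0.021],[0,0,-0.028],[0,0,-0.04],[0,0,-0.07],[0,0,-0.11],[0,0,-0.1413],[0,0,-0.1413],[0,0,-0.1413]], angular=[[0,0,0],[0,0,0],[0,0,0],[0,0,0],[0,0,0],[0,0,0],[0,0,0],[0,0,0],[0,0,0],[0,0,0],[0,0,0]], grip=[1,1,1,1,1,1,1,1,1,1,1])

```text
t: 16.7
tool_pos: [0.572, 0.1383, 0.1615]
eef_rot: [[-0.037, 0.999, 0.002], [0.999, 0.037, 0.002], [0.002, 0.002, -1.0]]
force: [-0.3, 0.4, -0.8]
gripper_width: 0.0204
```

Run:
```python
from pl import *
t=(.417,.263);q1=rk(-.007,.054)
plan([[(*t,.16,.037)],[(*t,.040,.037),(*t,.16,.037)],[(*q1,.16,PH)],[(*q1,.054,PH)],[(*q1,.16,PH)]])
```

```text
t 16.7 meas-cmd mm [0.5 0.9 1.5] ang [-0.0025  0.0021 -0.0002] F [-0.3  0.4 -0.8] w 20.4
[0.175, -0.1996, 0.0] [0.0, 0.0, 0.7501] rows 10.5
--
[0.0, 0.0, 0.16] [0.0, 0.0, 0.0] rows 2.4
[0.0, 0.0, 0.0] [0.0, 0.0, 0.0] rows 2.4
--
[0.1956, 0.103, 0.0] [0.0, 0.0, -0.7501] rows 10.5
--
[0.0, 0.0, 0.1413] [0.0, 0.0, 0.0] rows 2.1
--
[0.0, 0.0, -0.1413] [0.0, 0.0, 0.0] rows 2.1
--
```

Request:
carry_out(travel=[[0.175,-0.1996,0],[0.175,-0.1996,0],[0.175,-0.1996,0],[0.175,-0.1996,0],[0.175,-0.1996,0],[0.175,-0.1996,0],[0.175,-0.1996,0],[0.175,-0.1996,0],[0.175,-0.1996,0],[0.175,-0.1996,0],[0.175,-0.1996,0],[0.175,-0.1996,0]], angular=[[0,0,0.7501],[0,0,0.7501],[0,0,0.7501],[0,0,0.7501],[0,0,0.7501],[0,0,0.7501],[0,0,0.7501],[0,0,0.7501],[0,0,0.7501],[0,0,0.7501],[0,0,0.7501],[0,0,0.7501]], grip=[1,1,1,1,1,1,1,1,1,1,1,1])

```text
t: 17.9
tool_pos: [0.4163, 0.2633, 0.1594]
eef_rot: [[0.999, 0.038, -0.001], [0.038, -0.999, -0.0], [-0.001, 0.0, -1.0]]
force: [0.3, 0.1, -0.8]
gripper_width: 0.0203
```

Request:
carry_out(travel=[[0,0,0],[0,0,0.05],[0,0,0.1],[0,0,0.14],[0,0,0.16],[0,0,0.16],[0,0,0.16],[0,0,0.16],[0,0,0.16],[0,0,0.1],[0,0,0.04],[0,0,0]], angular=[[0,0,0],[0,0,0],[0,0,0],[0,0,0],[0,0,0],[0,0,0],[0,0,0],[0,0,0],[0,0,0],[0,0,0],[0,0,0],[0,0,0]], grip=[1,1,1,1,1,1,0.4,0.4,0.4,0.4,0.4,0.4])

```text
t: 19.1
tool_pos: [0.4177, 0.2639, 0.1633]
eef_rot: [[0.999, 0.037, 0.003], [0.037, -0.999, 0.003], [0.003, -0.003, -1.0]]
force: [0.5, 0.9, -0.3]
gripper_width: 0.0258
```

Request:
carry_out(travel=[[0.1956,0.103,0],[0.1956,0.103,0],[0.1956,0.103,0],[0.1956,0.103,0],[0.1956,0.103,0],[0.1956,0.103,0],[0.1956,0.103,0],[0.1956,0.103,0],[0.1956,0.103,0],[0.1956,0.103,0],[0.1956,0.103,0],[0.1956,0.103,0]], angular=[[0,0,-0.7501],[0,0,-0.7501],[0,0,-0.7501],[0,0,-0.7501],[0,0,-0.7501],[0,0,-0.7501],[0,0,-0.7501],[0,0,-0.7501],[0,0,-0.7501],[0,0,-0.7501],[0,0,-0.7501],[0,0,-0.7501]], grip=[0,0,0,0,0,0,0,0,0,0,0,0])

```text
t: 20.3
tool_pos: [0.5666, 0.1916, 0.1611]
eef_rot: [[-0.037, 0.999, 0.001], [0.999, 0.037, 0.002], [0.002, 0.001, -1.0]]
force: [0.1, 0.3, 0.2]
gripper_width: 0.0426
```

Request:
carry_out(travel=[[0,0,0],[0,0,0],[0,0,0.05],[0,0,0.1],[0,0,0.13],[0,0,0.1413],[0,0,0.1413],[0,0,0.1413],[0,0,0.1413],[0,0,0.1413],[0,0,0.1413],[0,0,0.1413]], angular=[[0,0,0],[0,0,0],[0,0,0],[0,0,0],[0,0,0],[0,0,0],[0,0,0],[0,0,0],[0,0,0],[0,0,0],[0,0,0],[0,0,0]], grip=[0,0,0,0,0,0,0,0,1,1,1,1])

```text
t: 21.5
tool_pos: [0.5677, 0.1928, 0.056]
eef_rot: [[-0.038, 0.999, 0.003], [0.999, 0.038, 0.003], [0.003, 0.003, -1.0]]
force: [-0.6, -1.9, 7.0]
gripper_width: 0.0203
```

Request:
carry_out(travel=[[0,0,0],[0,0,-0.007],[0,0,-0.014],[0,0,-0.021],[0,0,-0.028],[0,0,-0.04],[0,0,-0.07],[0,0,-0.11],[0,0,-0.1413],[0,0,-0.1413],[0,0,-0.1413]], angular=[[0,0,0],[0,0,0],[0,0,0],[0,0,0],[0,0,0],[0,0,0],[0,0,0],[0,0,0],[0,0,0],[0,0,0],[0,0,0]], grip=[1,1,1,1,1,1,1,1,1,1,1])

```text
t: 22.6
tool_pos: [0.567, 0.1926, 0.1616]
eef_rot: [[-0.038, 0.999, 0.002], [0.999, 0.038, 0.003], [0.003, 0.003, -1.0]]
force: [-0.2, -0.3, -0.6]
gripper_width: 0.0208
```

Run:
```python
from pl import *
t=(.389,.263)
plan([[(*t,.16,.037)],[(*t,.058,.037),(*t,.16,.037)],[(.45,.10,.25,.037)]])
```

```text
t 22.6 meas-cmd mm [0.5 1.4 1.6] ang [-0.0026  0.0027 -0.0006] F [-0.2 -0.3 -0.6] w 20.8
[0.1045, -0.2329, 0.0] [0.0, 0.0, 0.7501] rows 10.5
--
[0.0, 0.0, 0.136] [0.0, 0.0, 0.0] rows 2.0
[0.0, 0.0, 0.0] [0.0, 0.0, 0.0] rows 2.0
--
[0.0732, 0.2202, -0.12] [0.0, 0.0, 0.0] rows 3.9
--
```

Request:
carry_out(travel=[[0.1045,-0.2329,0],[0.1045,-0.2329,0],[0.1045,-0.2329,0],[0.1045,-0.2329,0],[0.1045,-0.2329,0],[0.1045,-0.2329,0],[0.1045,-0.2329,0],[0.1045,-0.2329,0],[0.1045,-0.2329,0],[0.1045,-0.2329,0],[0.1045,-0.2329,0],[0.1045,-0.2329,0]], angular=[[0,0,0.7501],[0,0,0.7501],[0,0,0.7501],[0,0,0.7501],[0,0,0.7501],[0,0,0.7501],[0,0,0.7501],[0,0,0.7501],[0,0,0.7501],[0,0,0.7501],[0,0,0.7501],[0,0,0.7501]], grip=[1,1,1,1,1,1,1,1,1,1,1,1])

```text
t: 23.8
tool_pos: [0.3883, 0.2635, 0.1595]
eef_rot: [[0.999, 0.038, -0.001], [0.038, -0.999, -0.0], [-0.001, 0.0, -1.0]]
force: [0.2, 0.6, 0.1]
gripper_width: 0.0205
```

Request:
carry_out(travel=[[0,0,0],[0,0,0.05],[0,0,0.1],[0,0,0.136],[0,0,0.136],[0,0,0.136],[0,0,0.136],[0,0,0.136],[0,0,0.136],[0,0,0.08],[0,0,0.03],[0,0,0]], angular=[[0,0,0],[0,0,0],[0,0,0],[0,0,0],[0,0,0],[0,0,0],[0,0,0],[0,0,0],[0,0,0],[0,0,0],[0,0,0],[0,0,0]], grip=[1,1,1,1,1,1,0.3,0.3,0.3,0.3,0.3,0.3])

```text
t: 25.0
tool_pos: [0.3897, 0.264, 0.1629]
eef_rot: [[0.999, 0.037, 0.003], [0.037, -0.999, 0.004], [0.003, -0.003, -1.0]]
force: [0.6, 0.2, -0.5]
gripper_width: 0.0302
```

Request:
carry_out(travel=[[-0.04,-0.08,-0.12],[-0.08,-0.16,-0.12],[-0.1187,-0.2093,-0.12],[-0.1187,-0.2093,-0.12],[-0.1187,-0.2093,-0.12],[-0.1187,-0.2093,-0.12],[-0.1187,-0.2093,-0.12]], angular=[[0,0,0],[0,0,0],[0,0,0],[0,0,0],[0,0,0],[0,0,0],[0,0,0]], grip=[0,0,0,0,0,0,0])

```text
t: 25.7
tool_pos: [0.2946, 0.4156, 0.2505]
eef_rot: [[0.999, 0.036, 0.0], [0.036, -0.999, 0.0], [0.0, -0.0, -1.0]]
force: [-1.0, -2.0, 0.2]
gripper_width: 0.0428
```

Run:
```python
from pl import *
s=r.get_state();print(s['t'],s['tool_pos'])
a=snap('top')['color'][:,:,::-1]
cv2.imwrite('pics/top5.png',a)
cv2.imwrite('pics/e1.png',cv2.convertScaleAbs(cv2.resize(a[130:290,130:400],(797,472),interpolation=2),alpha=1.6))
```

```text
25.7 [0.2946089  0.4155664  0.25045988]
```

View pics/e1.png

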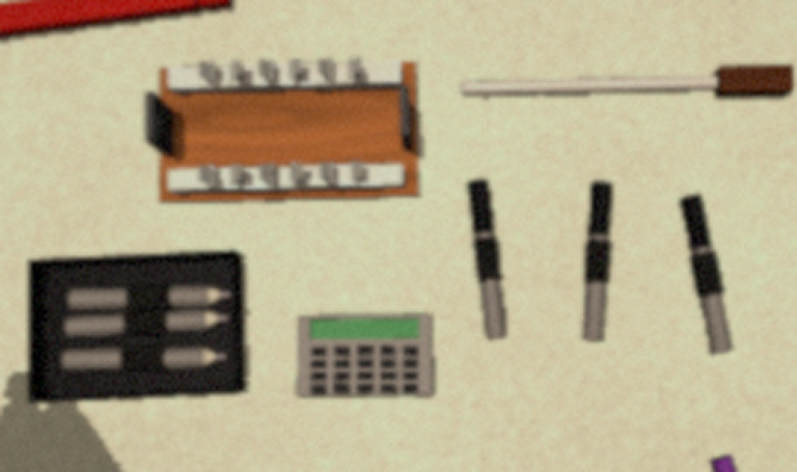

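Three spent markers lie flat in the tray (crop (145,300), (145,322), (140,358)), the clips are empty, and the rod is on the bench at (625,85). The capped markers haven't moved.

```bash
cat > det.py <<'E'
from pl import *
def det(show=True):
    c=snap('top');g=c['color'].astype(float);h=cv2.cvtColor(c['color'],cv2.COLOR_RGB2HSV)
    bg=cv2.medianBlur(c['color'],41).max(2).astype(float)
    m=((g.max(2)<0.72*170*0+0.72*np.maximum(bg,120))).astype(np.uint8)
    m[:, :250]=0;m[:165]=0;m[300:]=0
    n,L,st,_=cv2.connectedComponentsWithStats(m);out=[]
    for i in range(1,n):
        if 200<st[i,4]<700:
            ys,xs=np.nonzero(L==i);rc=cv2.minAreaRect(np.c_[xs,ys].astype(np.float32))
            if max(rc[1])<40 or max(rc[1])>75 or min(rc[1])>20:continue
            P=np.array([px2w(c,x,y,.012)[:2] for x,y in zip(xs,ys)]);mu=P.mean(0);u,s,v=np.linalg.svd(P-mu,full_matrices=False);d=v[0]*np.sign(v[0][0])
            pr=(P-mu)@d;ctr=mu+d*(pr.max()+pr.min())/2
            out.append((*ctr,np.arctan2(d[1],d[0])));print('marker',np.round(out[-1],4),'len',round(pr.max()-pr.min(),3),'V',np.median(h[ys,xs,2]),'S',np.median(h[ys,xs,1]))
    return out
E
python3 - <<'E'
from det import *
det()
setc(.3,.42,.25,.037)
d=r.get_state();print(d['tool_pos'])
m=(.4565,-.050,.122)
q=rk(0,.0545)
plan([[(.47,.20,.25,.8)],[(m[0],m[1],.16,m[2]+np.pi/2)],[(m[0],m[1],.028,m[2]+np.pi/2),(m[0],m[1],.16,m[2]+np.pi/2)],[(*q,.16,PH)]])
E
```

```text
marker [ 0.4571 -0.0505  0.1316] len 0.148 V 57.0 S 51.0
marker [ 0.457  -0.1529 -0.0553] len 0.149 V 54.5 S 52.0
marker [ 0.4464 -0.253   0.1799] len 0.148 V 51.0 S 51.0
marker [ 0.4205 -0.5797 -0.007 ] len 0.144 V 81.0 S 21.0
marker [ 0.4247 -0.683  -1.5394] len 0.164 V 22.0 S 47.0
marker [ 0.3822 -0.6816 -1.5522] len 0.16 V 25.0 S 39.0
[0.295315   0.41473972 0.25017213]
t 25.8 meas-cmd mm [-4.7 -5.3  0.2] ang [-0.0002 -0.      0.0035] F [0.1 0.3 0.6] w 42.5
[0.2157, 0.3015, 0.0] [0.0, 0.0, -0.3643] rows 5.6
--
[-0.2517, 0.2193, 0.12] [0.0, 0.0, -0.4263] rows 6.0
--
[0.0, 0.0, 0.176] [0.0, 0.0, 0.0] rows 2.6
[0.0, 0.0, 0.0] [0.0, 0.0, 0.0] rows 2.6
--
[0.3012, 0.1941, 0.0] [0.0, 0.0, 0.0405] rows 5.4
--
```

Run:
```python
from pl import *
setc(.2942,.4167,.25,.037)
m=(.457,-.050,.127)
q=rk(0,.0545)
plan([[(.47,.20,.25,.8)],[(m[0],m[1],.16,m[2]+np.pi/2)],[(m[0],m[1],.028,m[2]+np.pi/2),(m[0],m[1],.16,m[2]+np.pi/2)],[(*q,.16,PH)]])
```

```text
t 25.8 meas-cmd mm [ 1.1 -2.   0.2] ang [-0.0002 -0.      0.0035] F [0.1 0.3 0.6] w 42.5
[0.2236, 0.2974, 0.0] [0.0, 0.0, -0.3643] rows 5.6
--
[-0.2512, 0.2198, 0.12] [0.0, 0.0, -0.4287] rows 6.0
--
[0.0, 0.0, 0.176] [0.0, 0.0, 0.0] rows 2.6
[0.0, 0.0, 0.0] [0.0, 0.0, 0.0] rows 2.6
--
[0.3003, 0.1949, 0.0] [0.0, 0.0, 0.0429] rows 5.4
--
```

Request:
carry_out(travel=[[0.2236,0.2974,0],[0.2236,0.2974,0],[0.2236,0.2974,0],[0.2236,0.2974,0],[0.2236,0.2974,0],[0.2236,0.2974,0],[0.2236,0.2974,0]], angular=[[0,0,-0.3643],[0,0,-0.3643],[0,0,-0.3643],[0,0,-0.3643],[0,0,-0.3643],[0,0,-0.3643],[0,0,-0.3643]], grip=[0,0,0,0,0,0,0])

```text
t: 26.5
tool_pos: [0.474, 0.192, 0.2505]
eef_rot: [[0.707, 0.707, 0.003], [0.707, -0.707, -0.001], [0.001, 0.003, -1.0]]
force: [-0.4, 0.6, -0.5]
gripper_width: 0.0429
```

Request:
carry_out(travel=[[-0.2512,0.2198,0.12],[-0.2512,0.2198,0.12],[-0.2512,0.2198,0.12],[-0.2512,0.2198,0.12],[-0.2512,0.2198,0.12],[-0.2512,0.2198,0.12],[-0.2512,0.2198,0.12],[-0.2512,0.2198,0.12],[-0.2512,0.2198,0.12],[-0.2512,0.2198,0.12]], angular=[[0,0,-0.4287],[0,0,-0.4287],[0,0,-0.4287],[0,0,-0.4287],[0,0,-0.4287],[0,0,-0.4287],[0,0,-0.4287],[0,0,-0.4287],[0,0,-0.4287],[0,0,-0.4287]], grip=[0,0,0,0,0,0,0,0,0,0])

```text
t: 27.5
tool_pos: [0.4575, -0.0481, 0.1602]
eef_rot: [[-0.128, 0.992, 0.001], [0.992, 0.128, 0.002], [0.002, 0.001, -1.0]]
force: [0.2, -0.1, -0.8]
gripper_width: 0.0429
```

Request:
carry_out(travel=[[0,0,0],[0,0,0.06],[0,0,0.12],[0,0,0.16],[0,0,0.176],[0,0,0.176],[0,0,0.176],[0,0,0.176],[0,0,0.176],[0,0,0.176],[0,0,0.176],[0,0,0.176]], angular=[[0,0,0],[0,0,0],[0,0,0],[0,0,0],[0,0,0],[0,0,0],[0,0,0],[0,0,0],[0,0,0],[0,0,0],[0,0,0],[0,0,0]], grip=[0,0,0,0,0,0,0,1,1,1,1,1], grip_force=90)

```text
t: 28.7
tool_pos: [0.4582, -0.0494, 0.0296]
eef_rot: [[-0.127, 0.992, 0.003], [0.992, 0.127, 0.001], [0.001, 0.004, -1.0]]
force: [-0.4, 0.1, 6.3]
gripper_width: 0.0201
```

Request:
carry_out(travel=[[0,0,-0.03],[0,0,-0.08],[0,0,-0.14],[0,0,-0.176],[0,0,-0.176],[0,0,-0.176]], angular=[[0,0,0],[0,0,0],[0,0,0],[0,0,0],[0,0,0],[0,0,0]], grip=[1,1,1,1,1,1])

```text
t: 29.3
tool_pos: [0.4575, -0.0494, 0.1611]
eef_rot: [[-0.127, 0.992, 0.003], [0.992, 0.127, 0.002], [0.001, 0.003, -1.0]]
force: [-0.1, 0.6, -1.1]
gripper_width: 0.0199
```

Request:
carry_out(travel=[[0.3003,0.1949,0],[0.3003,0.1949,0],[0.3003,0.1949,0],[0.3003,0.1949,0],[0.3003,0.1949,0],[0.3003,0.1949,0],[0.3003,0.1949,0],[0.3003,0.1949,0],[0.3003,0.1949,0],[0.3003,0.1949,0],[0.3003,0.1949,0]], angular=[[0,0,0.0429],[0,0,0.0429],[0,0,0.0429],[0,0,0.0429],[0,0,0.0429],[0,0,0.0429],[0,0,0.0429],[0,0,0.0429],[0,0,0.0429],[0,0,0.0429],[0,0,0.0429]], grip=[1,1,1,1,1,1,1,1,1,1,1])

```text
t: 30.4
tool_pos: [0.5732, 0.1906, 0.1603]
eef_rot: [[-0.035, 0.999, -0.0], [0.999, 0.035, 0.001], [0.001, -0.0, -1.0]]
force: [-0.3, 1.6, -0.6]
gripper_width: 0.02
```

Run:
```python
from pl import *
q=rk(0,.0545)
plan([])
b=snap('side')['color'][:,:,::-1]
cv2.imwrite('pics/e2.png',cv2.convertScaleAbs(cv2.resize(b[110:270,190:370],(720,600),interpolation=2),alpha=1.6))
```

```text
t 30.4 meas-cmd mm [-0.2 -1.3  0.3] ang [0.0003 0.0007 0.0024] F [-0.3  1.6 -0.6] w 20.0
```

View pics/e2.png

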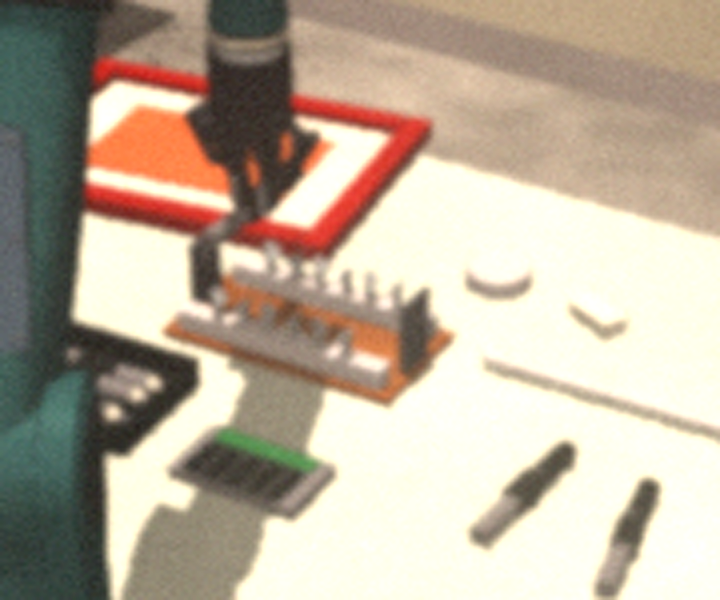

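Side view: marker A is held above place 2 (crop (250,200)); B and C are unmoved on the bench. Now pressing it down.

Request:
carry_out(travel=[[0,0,0.04],[0,0,0.08],[0,0,0.1],[0,0,0.106],[0,0,0.112],[0,0,0.117],[0,0,0.122],[0,0,0.127],[0,0,0.132],[0,0,0.136],[0,0,0.136],[0,0,0.136]], angular=[[0,0,0],[0,0,0],[0,0,0],[0,0,0],[0,0,0],[0,0,0],[0,0,0],[0,0,0],[0,0,0],[0,0,0],[0,0,0],[0,0,0]], grip=[1,1,1,1,1,1,1,1,1,1,1,1])

```text
t: 31.65
tool_pos: [0.5758, 0.192, 0.0625]
eef_rot: [[-0.036, 0.999, 0.004], [0.999, 0.036, 0.002], [0.002, 0.004, -1.0]]
force: [-4.5, -2.7, 23.5]
gripper_width: 0.0202
```

Request:
carry_out(travel=[[0,0,0.003],[0,0,0.003],[0,0,0.003],[0,0,0.003]], angular=[[0,0,0],[0,0,0],[0,0,0],[0,0,0]], grip=[1,1,1,1])

```text
t: 32.05
tool_pos: [0.5758, 0.192, 0.0623]
eef_rot: [[-0.036, 0.999, 0.004], [0.999, 0.036, 0.003], [0.003, 0.004, -1.0]]
force: [-7.2, -3.7, 39.0]
gripper_width: 0.02
```

Request:
carry_out(travel=[[0,0,0],[0,0,0],[0,0,0],[0,0,0],[0,0,-0.03],[0,0,-0.08],[0,0,-0.139],[0,0,-0.139],[0,0,-0.139]], angular=[[0,0,0],[0,0,0],[0,0,0],[0,0,0],[0,0,0],[0,0,0],[0,0,0],[0,0,0],[0,0,0]], grip=[0.1,0.1,0.1,0.1,0.1,0.1,0.1,0.1,0.1])

```text
t: 32.95
tool_pos: [0.5741, 0.1928, 0.1609]
eef_rot: [[-0.038, 0.999, 0.002], [0.999, 0.038, 0.002], [0.002, 0.002, -1.0]]
force: [0.3, -0.5, -0.2]
gripper_width: 0.039
```

Run:
```python
from pl import *
setc(*rk(0,.0545),.16,PH)
plan([])
b=snap('side')['color'][:,:,::-1]
cv2.imwrite('pics/e3.png',cv2.convertScaleAbs(cv2.resize(b[150:270,210:370],(800,600),interpolation=2),alpha=1.6))
from det import det
det()
```

```text
t 33.0 meas-cmd mm [0.6 0.9 0.9] ang [-0.002   0.0021 -0.0003] F [ 0.3 -0.5 -0.2] w 39.0
marker [ 0.457  -0.1529 -0.0556] len 0.149 V 69.5 S 49.0
marker [ 0.4462 -0.253   0.1794] len 0.148 V 65.5 S 48.0
marker [ 0.4217 -0.5769 -0.0299] len 0.142 V 100.0 S 20.0
marker [ 0.4684 -0.6852 -1.5166] len 0.168 V 31.0 S 42.0
marker [ 0.4248 -0.6835 -1.5375] len 0.163 V 29.0 S 43.0
marker [ 0.382  -0.6816 -1.5573] len 0.16 V 31.0 S 36.0
```

View pics/e3.png

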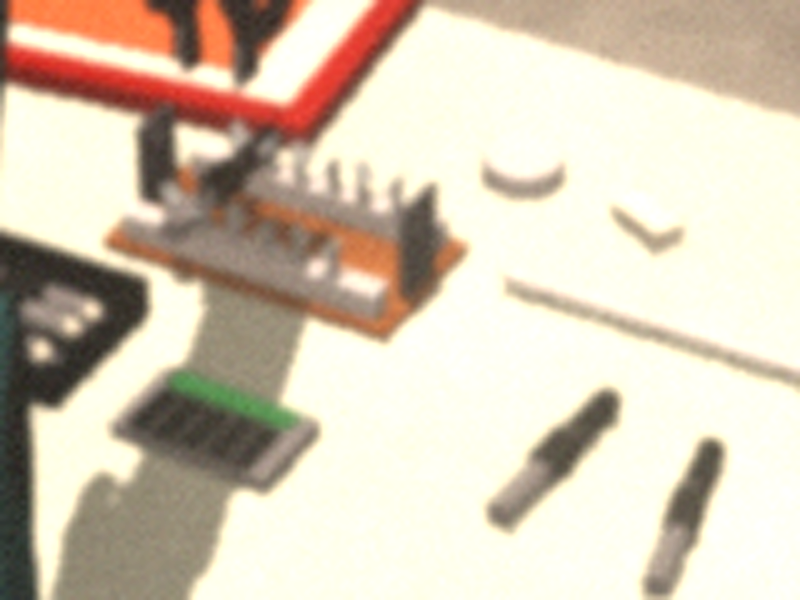

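Marker A is home in place 2 (crop (225,180)); z went stiff at the home height. Next is B into place 1.

Run:
```python
from pl import *
m=(.4567,-.1527,-.0556);f=m[2]+np.pi/2
q=rk(0,.0005)
plan([[(m[0],m[1],.16,f)],[(m[0],m[1],.028,f),(m[0],m[1],.16,f)],[(*q,.16,PH)]])
```

```text
t 33.0 meas-cmd mm [-0.9  0.4 -1. ] ang [ 0.0022  0.0007 -0.0003] F [ 0.3  0.8 -1.2] w 38.5
[-0.4534, -0.1727, 0.0] [0.0, 0.0, 0.0443] rows 7.3
--
[0.0, 0.0, 0.176] [0.0, 0.0, 0.0] rows 2.6
[0.0, 0.0, 0.0] [0.0, 0.0, 0.0] rows 2.6
--
[0.3958, 0.1366, 0.0] [0.0, 0.0, -0.0443] rows 6.3
--
```

Request:
carry_out(travel=[[-0.4534,-0.1727,0],[-0.4534,-0.1727,0],[-0.4534,-0.1727,0],[-0.4534,-0.1727,0],[-0.4534,-0.1727,0],[-0.4534,-0.1727,0],[-0.4534,-0.1727,0],[-0.4534,-0.1727,0],[-0.4534,-0.1727,0],[-0.4534,-0.1727,0],[-0.4534,-0.1727,0],[-0.4534,-0.1727,0]], angular=[[0,0,0.0443],[0,0,0.0443],[0,0,0.0443],[0,0,0.0443],[0,0,0.0443],[0,0,0.0443],[0,0,0.0443],[0,0,0.0443],[0,0,0.0443],[0,0,0.0443],[0,0,0.0443],[0,0,0.0443]], grip=[0,0,0,0,0,0,0,0,0,0,0,0])

```text
t: 34.25
tool_pos: [0.4575, -0.1503, 0.1594]
eef_rot: [[0.052, 0.999, -0.0], [0.999, -0.052, 0.002], [0.002, -0.0, -1.0]]
force: [0.3, 0.4, 0.9]
gripper_width: 0.0429
```

Request:
carry_out(travel=[[0,0,0],[0,0,0.06],[0,0,0.12],[0,0,0.16],[0,0,0.176],[0,0,0.176],[0,0,0.176],[0,0,0.176],[0,0,0.176],[0,0,0.176],[0,0,0.176],[0,0,0.176]], angular=[[0,0,0],[0,0,0],[0,0,0],[0,0,0],[0,0,0],[0,0,0],[0,0,0],[0,0,0],[0,0,0],[0,0,0],[0,0,0],[0,0,0]], grip=[0,0,0,0,0,0,0,1,1,1,1,1])

```text
t: 35.45
tool_pos: [0.4579, -0.1523, 0.0295]
eef_rot: [[0.055, 0.998, 0.003], [0.998, -0.055, 0.001], [0.001, 0.003, -1.0]]
force: [-0.7, -0.6, 6.2]
gripper_width: 0.0201
```

Request:
carry_out(travel=[[0,0,-0.03],[0,0,-0.08],[0,0,-0.14],[0,0,-0.176],[0,0,-0.176],[0,0,-0.176]], angular=[[0,0,0],[0,0,0],[0,0,0],[0,0,0],[0,0,0],[0,0,0]], grip=[1,1,1,1,1,1])

```text
t: 36.05
tool_pos: [0.4572, -0.1521, 0.1609]
eef_rot: [[0.055, 0.998, 0.003], [0.998, -0.055, 0.001], [0.001, 0.003, -1.0]]
force: [-0.8, 0.5, -1.3]
gripper_width: 0.0197
```

Request:
carry_out(travel=[[0.3958,0.1366,0],[0.3958,0.1366,0],[0.3958,0.1366,0],[0.3958,0.1366,0],[0.3958,0.1366,0],[0.3958,0.1366,0],[0.3958,0.1366,0],[0.3958,0.1366,0],[0.3958,0.1366,0],[0.3958,0.1366,0],[0.3958,0.1366,0],[0.3958,0.1366,0]], angular=[[0,0,-0.0443],[0,0,-0.0443],[0,0,-0.0443],[0,0,-0.0443],[0,0,-0.0443],[0,0,-0.0443],[0,0,-0.0443],[0,0,-0.0443],[0,0,-0.0443],[0,0,-0.0443],[0,0,-0.0443],[0,0,-0.0443]], grip=[1,1,1,1,1,1,1,1,1,1,1,1])

```text
t: 37.25
tool_pos: [0.5753, 0.1367, 0.1602]
eef_rot: [[-0.035, 0.999, -0.0], [0.999, 0.035, 0.001], [0.001, -0.0, -1.0]]
force: [-0.5, -0.6, -0.7]
gripper_width: 0.0196
```

Run:
```python
from det import *
plan([])
snap('side','e4.png');det()
```

```text
t 37.2 meas-cmd mm [-0.2 -1.3  0.2] ang [0.0002 0.0008 0.0025] F [-0.5 -0.6 -0.7] w 19.6
marker [ 0.4464 -0.2529  0.1787] len 0.148 V 67.5 S 48.0
marker [ 0.4217 -0.5772 -0.0266] len 0.142 V 105.0 S 20.0
marker [ 0.4686 -0.6852 -1.521 ] len 0.168 V 33.0 S 41.0
marker [ 0.4248 -0.6843 -1.5384] len 0.162 V 31.0 S 41.0
marker [ 0.3818 -0.6816 -1.5592] len 0.16 V 33.0 S 35.0
```

Held and aligned. Press, release, then fetch C, which hasn't moved.

Request:
carry_out(travel=[[0,0,0.04],[0,0,0.08],[0,0,0.1],[0,0,0.106],[0,0,0.112],[0,0,0.117],[0,0,0.122],[0,0,0.127],[0,0,0.132],[0,0,0.137],[0,0,0.138],[0,0,0.138]], angular=[[0,0,0],[0,0,0],[0,0,0],[0,0,0],[0,0,0],[0,0,0],[0,0,0],[0,0,0],[0,0,0],[0,0,0],[0,0,0],[0,0,0]], grip=[1,1,1,1,1,1,1,1,1,1,1,1])

```text
t: 38.55
tool_pos: [0.5779, 0.1381, 0.0623]
eef_rot: [[-0.036, 0.999, 0.004], [0.999, 0.036, 0.003], [0.003, 0.005, -1.0]]
force: [-6.5, -2.8, 34.1]
gripper_width: 0.0203
```

Run:
```python
from pl import *
m=(.4457,-.2529,.179);f=m[2]+np.pi/2
q=rk(0,-.0535)
plan([[(m[0],m[1],.16,f)],[(m[0],m[1],.028,f),(m[0],m[1],.16,f)],[(*q,.16,PH)]])
```

```text
t 38.5 meas-cmd mm [  2.4   0.  -97.7] ang [-0.0045  0.0026  0.0012] F [-6.5 -2.8 34.1] w 20.3
[-0.5144, -0.1923, 0.0] [0.0, 0.0, -0.0677] rows 8.2
--
[0.0, 0.0, 0.176] [0.0, 0.0, 0.0] rows 2.6
[0.0, 0.0, 0.0] [0.0, 0.0, 0.0] rows 2.6
--
[0.4107, 0.2529, 0.0] [0.0, 0.0, 0.0677] rows 7.2
--
```

Request:
carry_out(travel=[[0,0,0],[0,0,0],[0,0,0],[0,0,0],[0,0,-0.03],[0,0,-0.08],[0,0,-0.138],[0,0,-0.138],[0,0,-0.138]], angular=[[0,0,0],[0,0,0],[0,0,0],[0,0,0],[0,0,0],[0,0,0],[0,0,0],[0,0,0],[0,0,0]], grip=[0.1,0.1,0.1,0.1,0.1,0.1,0.1,0.1,0.1])

```text
t: 39.45
tool_pos: [0.5761, 0.1388, 0.1609]
eef_rot: [[-0.037, 0.999, 0.002], [0.999, 0.037, 0.002], [0.002, 0.002, -1.0]]
force: [0.1, 0.3, 0.0]
gripper_width: 0.0384
```

Request:
carry_out(travel=[[-0.5144,-0.1923,0],[-0.5144,-0.1923,0],[-0.5144,-0.1923,0],[-0.5144,-0.1923,0],[-0.5144,-0.1923,0],[-0.5144,-0.1923,0],[-0.5144,-0.1923,0],[-0.5144,-0.1923,0],[-0.5144,-0.1923,0],[-0.5144,-0.1923,0],[-0.5144,-0.1923,0],[-0.5144,-0.1923,0]], angular=[[0,0,-0.0677],[0,0,-0.0677],[0,0,-0.0677],[0,0,-0.0677],[0,0,-0.0677],[0,0,-0.0677],[0,0,-0.0677],[0,0,-0.0677],[0,0,-0.0677],[0,0,-0.0677],[0,0,-0.0677],[0,0,-0.0677]], grip=[0,0,0,0,0,0,0,0,0,0,0,0])

```text
t: 40.65
tool_pos: [0.4465, -0.2498, 0.1589]
eef_rot: [[-0.182, 0.983, -0.001], [0.983, 0.182, 0.003], [0.003, -0.0, -1.0]]
force: [0.2, -0.2, 1.1]
gripper_width: 0.043
```

Request:
carry_out(travel=[[0,0,0],[0,0,0.06],[0,0,0.12],[0,0,0.16],[0,0,0.176],[0,0,0.176],[0,0,0.176],[0,0,0.176],[0,0,0.176],[0,0,0.176],[0,0,0.176],[0,0,0.176]], angular=[[0,0,0],[0,0,0],[0,0,0],[0,0,0],[0,0,0],[0,0,0],[0,0,0],[0,0,0],[0,0,0],[0,0,0],[0,0,0],[0,0,0]], grip=[0,0,0,0,0,0,0,1,1,1,1,1])

```text
t: 41.85
tool_pos: [0.4469, -0.2527, 0.0295]
eef_rot: [[-0.178, 0.984, 0.003], [0.984, 0.178, 0.0], [-0.001, 0.003, -1.0]]
force: [-0.0, 0.6, 5.6]
gripper_width: 0.0197
```

Request:
carry_out(travel=[[0,0,-0.03],[0,0,-0.08],[0,0,-0.14],[0,0,-0.176],[0,0,-0.176],[0,0,-0.176]], angular=[[0,0,0],[0,0,0],[0,0,0],[0,0,0],[0,0,0],[0,0,0]], grip=[1,1,1,1,1,1])

```text
t: 42.45
tool_pos: [0.4462, -0.2525, 0.1609]
eef_rot: [[-0.178, 0.984, 0.003], [0.984, 0.178, 0.0], [-0.0, 0.003, -1.0]]
force: [-0.9, -0.0, 0.1]
gripper_width: 0.0203
```

Request:
carry_out(travel=[[0.4107,0.2529,0],[0.4107,0.2529,0],[0.4107,0.2529,0],[0.4107,0.2529,0],[0.4107,0.2529,0],[0.4107,0.2529,0],[0.4107,0.2529,0],[0.4107,0.2529,0],[0.4107,0.2529,0],[0.4107,0.2529,0],[0.4107,0.2529,0],[0.4107,0.2529,0]], angular=[[0,0,0.0677],[0,0,0.0677],[0,0,0.0677],[0,0,0.0677],[0,0,0.0677],[0,0,0.0677],[0,0,0.0677],[0,0,0.0677],[0,0,0.0677],[0,0,0.0677],[0,0,0.0677],[0,0,0.0677]], grip=[1,1,1,1,1,1,1,1,1,1,1,1])

```text
t: 43.65
tool_pos: [0.5769, 0.0819, 0.1599]
eef_rot: [[-0.034, 0.999, -0.001], [0.999, 0.034, 0.0], [0.0, -0.001, -1.0]]
force: [-0.0, -0.7, -0.3]
gripper_width: 0.0198
```

Run:
```python
from det import *
plan([])
snap('side','e5.png')
det()
```

```text
t 43.6 meas-cmd mm [-0.6 -2.1 -0.1] ang [0.0009 0.0003 0.0035] F [-0.  -0.7 -0.3] w 19.8
marker [ 0.4217 -0.577  -0.0291] len 0.142 V 106.0 S 19.0
marker [ 0.4685 -0.6852 -1.5187] len 0.168 V 33.0 S 42.0
marker [ 0.4248 -0.6843 -1.5376] len 0.162 V 32.0 S 41.0
marker [ 0.3818 -0.6816 -1.5589] len 0.16 V 34.0 S 35.0
```

Request:
carry_out(travel=[[0,0,0.04],[0,0,0.08],[0,0,0.1],[0,0,0.106],[0,0,0.112],[0,0,0.117],[0,0,0.122],[0,0,0.127],[0,0,0.132],[0,0,0.137],[0,0,0.138],[0,0,0.138]], angular=[[0,0,0],[0,0,0],[0,0,0],[0,0,0],[0,0,0],[0,0,0],[0,0,0],[0,0,0],[0,0,0],[0,0,0],[0,0,0],[0,0,0]], grip=[1,1,1,1,1,1,1,1,1,1,1,1])

```text
t: 44.95
tool_pos: [0.5798, 0.084, 0.0622]
eef_rot: [[-0.036, 0.999, 0.005], [0.999, 0.036, 0.003], [0.002, 0.005, -1.0]]
force: [-7.5, -1.9, 36.5]
gripper_width: 0.0198
```

Request:
carry_out(travel=[[0,0,0],[0,0,0],[0,0,0],[0,0,0],[0,0,-0.03],[0,0,-0.08],[0,0,-0.138],[0,0,-0.2],[0,0,-0.258],[0,0,-0.258],[0,0,-0.258]], angular=[[0,0,0],[0,0,0],[0,0,0],[0,0,0],[0,0,0],[0,0,0],[0,0,0],[0,0,0],[0,0,0],[0,0,0],[0,0,0]], grip=[0.1,0.1,0.1,0.1,0.1,0.1,0.1,0.1,0.1,0.1,0.1])

```text
t: 46.05
tool_pos: [0.578, 0.0846, 0.2508]
eef_rot: [[-0.037, 0.999, 0.002], [0.999, 0.037, 0.002], [0.002, 0.002, -1.0]]
force: [-0.3, 0.3, -0.9]
gripper_width: 0.0386
```

Run:
```python
from pl import *
setc(*rk(0,-.0535),.25,PH)
plan([])
a=snap('top','top6.png')['color'][:,:,::-1];b=snap('side','side6.png')['color'][:,:,::-1]
o=np.vstack([cv2.resize(a[130:190,270:420],(750,300),interpolation=2),cv2.resize(b[155:225,220:395],(750,300),interpolation=2)])
cv2.imwrite('pics/f1.png',cv2.convertScaleAbs(o,alpha=1.6))
```

```text
t 46.0 meas-cmd mm [0.5 0.5 0.8] ang [-0.002   0.0019 -0.0003] F [-0.3  0.3 -0.9] w 38.6
```

View pics/f1.png

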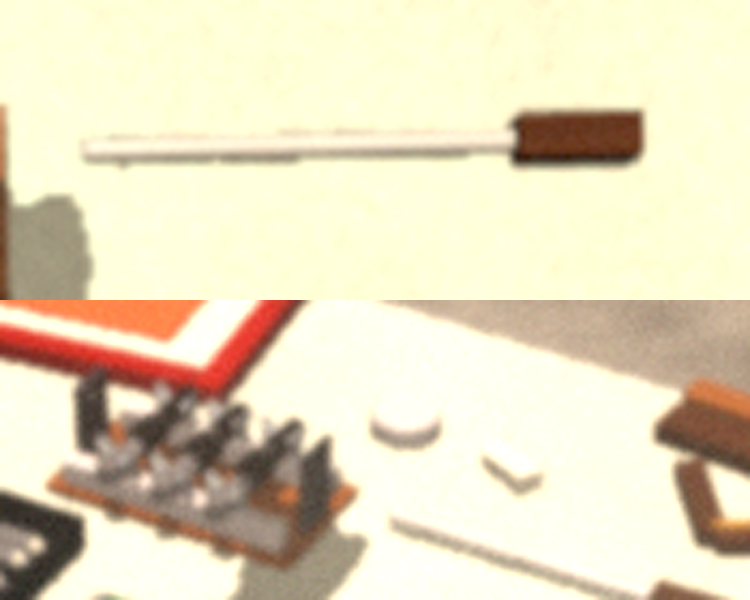

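All three markers lie home in the rack, and the rod is undisturbed on the bench (tip at crop (82,151), shoulder (514,137)).

Run:
```python
from pl import *
c=r.read_camera('top')
f=lambda x,y,z:px2w(c,(x+.5)/5-.5+270,(y+.5)/5-.5+130,z)
t=f(82,151,.014);s=f(514,141,.014);h=[f(516,138,.026),f(643,137,.026)]
print('tip',t,'sh',s,'yaw',np.arctan2(t[0]-s[0],t[1]-s[1]),np.linalg.norm(t-s),'handle',h)
b=rk(0,-.442)
G=(.6300,-.3042)
plan([[(*G,.20,.037)],[(*G,.031,.037)],[(*G,.15,.037)],[(*b,.15,.037)],[(*b,.084,.037)]])
```

```text
tip [ 0.61742761 -0.02469687  0.014     ] sh [ 0.62602318 -0.26528771  0.014     ] yaw -0.03571172324791203 0.240744338557445 handle [array([ 0.62462773, -0.2635455 ,  0.026     ]), array([ 0.62597349, -0.33323691,  0.026     ])]
t 46.2 meas-cmd mm [-1.2  0.3 -1.8] ang [ 0.0036  0.0007 -0.0003] F [-0.2 -0.9 -0.8] w 38.4
[-0.5199, 0.0507, 0.0667] [0.0, 0.0, 0.7501] rows 10.5
--
[0.0, 0.0, 0.2253] [0.0, 0.0, 0.0] rows 3.4
--
[0.0, 0.0, -0.1587] [0.0, 0.0, 0.0] rows 2.4
--
[-0.0508, -0.0019, 0.0] [0.0, 0.0, 0.0] rows 0.8
--
[0.0, 0.0, 0.088] [0.0, 0.0, 0.0] rows 1.3
--
```

Request:
carry_out(travel=[[-0.5199,0.0507,0.0667],[-0.5199,0.0507,0.0667],[-0.5199,0.0507,0.0667],[-0.5199,0.0507,0.0667],[-0.5199,0.0507,0.0667],[-0.5199,0.0507,0.0667],[-0.5199,0.0507,0.0667],[-0.5199,0.0507,0.0667],[-0.5199,0.0507,0.0667],[-0.5199,0.0507,0.0667],[-0.5199,0.0507,0.0667],[-0.5199,0.0507,0.0667]], angular=[[0,0,0.7501],[0,0,0.7501],[0,0,0.7501],[0,0,0.7501],[0,0,0.7501],[0,0,0.7501],[0,0,0.7501],[0,0,0.7501],[0,0,0.7501],[0,0,0.7501],[0,0,0.7501],[0,0,0.7501]], grip=[0,0,0,0,0,0,0,0,0,0,0,0])

```text
t: 47.4
tool_pos: [0.6292, -0.3032, 0.1969]
eef_rot: [[0.999, 0.037, -0.004], [0.037, -0.999, 0.002], [-0.004, -0.002, -1.0]]
force: [-0.3, 0.3, 0.3]
gripper_width: 0.0426
```

Request:
carry_out(travel=[[0,0,0],[0,0,0],[0,0,0.06],[0,0,0.12],[0,0,0.18],[0,0,0.215],[0,0,0.2253],[0,0,0.2253],[0,0,0.2253],[0,0,0.2253],[0,0,0.2253],[0,0,0.2253]], angular=[[0,0,0],[0,0,0],[0,0,0],[0,0,0],[0,0,0],[0,0,0],[0,0,0],[0,0,0],[0,0,0],[0,0,0],[0,0,0],[0,0,0]], grip=[0,0,0,0,0,0,0,0,1,1,1,1], grip_force=80)

```text
t: 48.6
tool_pos: [0.6315, -0.3046, 0.0328]
eef_rot: [[0.999, 0.037, 0.004], [0.037, -0.999, -0.0], [0.004, 0.001, -1.0]]
force: [-0.9, -0.6, 5.5]
gripper_width: 0.0244
```

Request:
carry_out(travel=[[0,0,0],[0,0,0],[0,0,-0.03],[0,0,-0.08],[0,0,-0.13],[0,0,-0.1587],[0,0,-0.1587],[0,0,-0.1587],[0,0,-0.1587]], angular=[[0,0,0],[0,0,0],[0,0,0],[0,0,0],[0,0,0],[0,0,0],[0,0,0],[0,0,0],[0,0,0]], grip=[1,1,1,1,1,1,1,1,1])

```text
t: 49.5
tool_pos: [0.6292, -0.3025, 0.1477]
eef_rot: [[0.999, 0.037, -0.003], [0.037, -0.999, 0.003], [-0.002, -0.003, -1.0]]
force: [-0.3, 0.1, -2.1]
gripper_width: 0.024
```

Run:
```python
from pl import *
setc(.6300,-.3042,.15,.037)
b=rk(.0005,-.442);b2=rk(.0005,-.411)
plan([[(*b,.15,.037),(*b,.084,.037),(*b2,.084,.037)]])
```

```text
t 49.5 meas-cmd mm [-0.8  1.7 -2.3] ang [ 0.0034 -0.0024 -0.0004] F [-0.3  0.1 -2.1] w 24.0
[-0.0502, -0.0019, 0.0] [0.0, 0.0, 0.0] rows 0.8
[-0.0502, -0.0019, 0.088] [0.0, 0.0, 0.0] rows 1.3
[-0.0502, -0.0432, 0.088] [0.0, 0.0, 0.0] rows 0.6
--
```

Request:
carry_out(travel=[[-0.0502,-0.0019,0],[-0.0502,-0.0019,0],[-0.0502,-0.0019,0.04],[-0.0502,-0.0019,0.07],[-0.0502,-0.0019,0.086],[-0.0502,-0.0019,0.086],[-0.0502,-0.0232,0.086],[-0.0502,-0.0432,0.086],[-0.0502,-0.0432,0.086],[-0.0502,-0.0432,0.086],[-0.0502,-0.0432,0.086],[-0.0502,-0.0432,0.086]], angular=[[0,0,0],[0,0,0],[0,0,0],[0,0,0],[0,0,0],[0,0,0],[0,0,0],[0,0,0],[0,0,0],[0,0,0],[0,0,0],[0,0,0]], grip=[1,1,1,1,1,1,1,1,1,1,1,1])

```text
t: 50.7
tool_pos: [0.5914, -0.2735, 0.0856]
eef_rot: [[0.999, 0.036, 0.001], [0.036, -0.999, 0.0], [0.001, -0.0, -1.0]]
force: [-0.4, 0.1, -1.0]
gripper_width: 0.0243
```

Run:
```python
from pl import *
setc(*rk(.0005,-.411),.0855,.037)
plan([])
a=snap('top','top7.png');b=snap('side','side7.png')
o=np.hstack([cv2.resize(a['color'][150:190,255:305,::-1],(400,320),interpolation=2),cv2.resize(b['color'][170:220,270:320,::-1],(400,400),interpolation=2)[:320]])
cv2.imwrite('pics/g1.png',cv2.convertScaleAbs(o,alpha=1.5))
# predicted near hole center pixel & tip
for n,c in(('top',a),('side',b)):
    print(n,'hole',w2px(c,(*rk(0,-.116),.067)),'tip exp',w2px(c,(*rk(.0005,-.411+.035+.242),.067)))
```

```text
t 50.7 meas-cmd mm [ 0.2 -0.3  0.1] ang [0.0003 0.001  0.0006] F [-0.4  0.1 -1. ] w 24.3
top hole [268.6244199  168.60782876] tip exp [275.42902302 168.26097796]
side hole [293.11145181 193.27311071] tip exp [297.60627815 194.58598003]
```

View pics/g1.png

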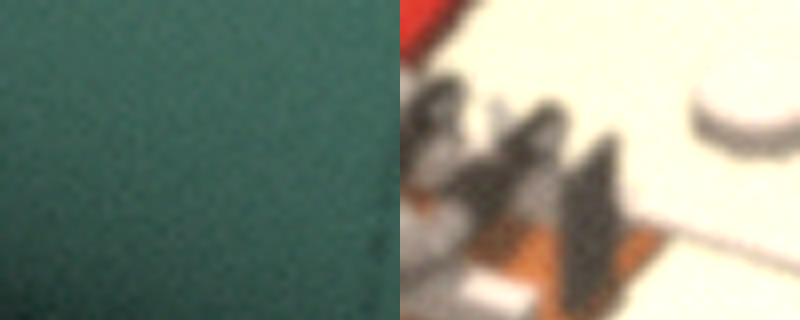

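Top is blocked by the arm. In the side view the rod reaches the ear's edge at about px (298,197); I'll check its height numerically against the in-hole picture from the start.

Run:
```python
from pl import *
b=cv2.imread('pics/side7.png').astype(float).sum(2);b0=cv2.imread('pics/side0.png').astype(float).sum(2)
c=r.read_camera('side')
def pred(u,z,dx=.0005):
    ys=np.linspace(-.5,.3,2000);P=np.array([w2px(c,(*rk(dx,y),z)) for y in ys]);i=np.argsort(P[:,0]);return np.interp(u,P[i,0],P[i,1])
print('now')
for u in(302,306,310,314,318,322,326,330):
    print(u,round(pred(u,.067),1),round(pred(u,.062),1),[int(x) for x in b[190:212,u]])
print('start')
for u in(247,254,262,270,278,286):
    print(u,round(pred(u,.065,0),1),int(pred(u,.065,0))-5,[int(x) for x in b0[int(pred(u,.065,0))-5:int(pred(u,.065,0))+6,u]])
```

```text
now
302 196.0 197.1 [530, 532, 548, 537, 534, 533, 500, 442, 345, 276, 287, 339, 428, 493, 527, 533, 545, 543, 548, 540, 514, 476]
306 197.2 198.4 [525, 525, 534, 534, 532, 526, 523, 515, 471, 422, 450, 509, 535, 538, 540, 547, 543, 546, 543, 541, 541, 525]
310 198.5 199.6 [501, 522, 522, 534, 533, 523, 528, 528, 521, 479, 429, 447, 504, 533, 539, 542, 537, 543, 537, 543, 552, 537]
314 199.7 200.9 [462, 512, 536, 539, 530, 529, 528, 518, 537, 527, 489, 436, 435, 476, 534, 541, 540, 554, 541, 543, 538, 537]
318 200.9 202.1 [464, 515, 527, 530, 530, 540, 539, 529, 534, 533, 527, 509, 456, 415, 476, 522, 540, 536, 548, 545, 553, 552]
322 202.2 203.4 [534, 534, 531, 537, 529, 533, 517, 518, 527, 522, 520, 526, 520, 472, 426, 458, 512, 529, 533, 540, 540, 539]
326 203.4 204.6 [535, 526, 529, 530, 528, 530, 522, 521, 526, 527, 527, 524, 526, 521, 483, 438, 455, 498, 524, 526, 530, 535]
330 204.7 205.9 [536, 536, 530, 529, 522, 533, 532, 537, 525, 531, 530, 523, 526, 529, 529, 501, 434, 428, 487, 527, 535, 532]
start
247 179.3 174 [257, 380, 454, 481, 464, 407, 354, 366, 347, 300, 258]
254 181.5 176 [287, 396, 475, 494, 476, 418, 290, 172, 133, 110, 127]
262 184.0 179 [299, 288, 307, 387, 429, 383, 304, 276, 258, 236, 183]
270 186.5 181 [349, 344, 329, 391, 449, 443, 337, 210, 146, 136, 140]
278 189.0 184 [438, 444, 446, 472, 465, 405, 296, 194, 137, 129, 148]
286 191.5 186 [341, 304, 288, 328, 423, 441, 376, 298, 266, 252, 256]
```

Run:
```python
from pl import *
d=cv2.imread('pics/d2.png')[:,400:].astype(float).sum(2)/1.4
d=cv2.resize(d,(180,180),interpolation=cv2.INTER_AREA)
b=cv2.imread('pics/side7.png').astype(float).sum(2)
def mn(col,r0):
    w=np.clip(500-col,0,None);return (w*np.arange(len(w))).sum()/w.sum()+r0
for u in(308,312,316,320,324,328,332,336,340,344):
    v=int(round(200.3+(u-310)*.314))
    print(u,'d2 %.2f now %.2f'%(mn(d[v-4-130:v+5-130,u-230],v-4),mn(b[v-4:v+5,u],v-4)))
```

```text
308 d2 199.05 now 199.80
312 d2 200.26 now 200.79
316 d2 201.81 now 202.25
320 d2 203.13 now 203.61
324 d2 204.41 now 204.84
328 d2 205.84 now 205.97
332 d2 207.08 now 207.29
336 d2 208.46 now 208.42
340 d2 209.91 now 209.75
344 d2 211.11 now 210.91
```

The two pictures agree with a level rod at about z 0.0655. At the start it was slightly tip-up in the holes because of the heavy handle. I'll raise it 1.5 mm and start the insertion slowly.

Request:
carry_out(travel=[[0,0,-0.002],[0,0,-0.002],[0,-0.01,-0.002],[0,-0.02,-0.002],[0,-0.027,-0.002],[0,-0.034,-0.002],[0,-0.041,-0.002],[0,-0.048,-0.002],[0,-0.055,-0.002],[0,-0.055,-0.002]], angular=[[0,0,0],[0,0,0],[0,0,0],[0,0,0],[0,0,0],[0,0,0],[0,0,0],[0,0,0],[0,0,0],[0,0,0]], grip=[1,1,1,1,1,1,1,1,1,1])

```text
t: 51.85
tool_pos: [0.5901, -0.23, 0.0866]
eef_rot: [[0.999, 0.038, 0.0], [0.038, -0.999, 0.003], [0.0, -0.003, -1.0]]
force: [-0.0, 0.8, -1.6]
gripper_width: 0.0246
```

Run:
```python
from pl import *
d=np.load('cmd.npz');R=d['R'];P=d['P']+R@np.array([0,-.055,-.002])*.75;np.savez('cmd.npz',P=P,R=R)
print(P);plan([]);print(r.get_state()['moment'])
```

```text
[ 0.58967729 -0.23197844  0.087     ]
t 51.9 meas-cmd mm [ 0.4  2.  -0.4] ang [ 0.0026  0.0003 -0.0007] F [-0.   0.8 -1.6] w 24.6
[ 0.17510054 -0.22209246 -0.27792978]
```

Request:
carry_out(travel=[[0,-0.02,0],[0,-0.045,0],[0,-0.07,0],[0,-0.095,0],[0,-0.12,0],[0,-0.145,0],[0,-0.17,0],[0,-0.195,0],[0,-0.22,0],[0,-0.24,0],[0,-0.25,0],[0,-0.25,0]], angular=[[0,0,0],[0,0,0],[0,0,0],[0,0,0],[0,0,0],[0,0,0],[0,0,0],[0,0,0],[0,0,0],[0,0,0],[0,0,0],[0,0,0]], grip=[1,1,1,1,1,1,1,1,1,1,1,1])

```text
t: 53.05
tool_pos: [0.5825, -0.0422, 0.0867]
eef_rot: [[0.999, 0.04, -0.001], [0.04, -0.999, 0.002], [-0.001, -0.002, -1.0]]
force: [0.8, -0.3, -1.4]
gripper_width: 0.0242
```

Run:
```python
from pl import *
d=np.load('cmd.npz');R=d['R'];P=d['P']+R@np.array([0,-.25,0])*.75;np.savez('cmd.npz',P=P,R=R)
print(P);plan([]);print(r.get_state()['moment'])
b=snap('side','side8.png')['color'][:,:,::-1]
cv2.imwrite('pics/g2.png',cv2.convertScaleAbs(cv2.resize(b[155:225,220:320],(800,560),interpolation=2),alpha=1.5))
```

```text
[ 0.58274137 -0.04460677  0.087     ]
t 53.0 meas-cmd mm [-0.3  2.4 -0.3] ang [ 0.0025 -0.0009 -0.0029] F [ 0.8 -0.3 -1.4] w 24.2
[-0.01850125 -0.0224446   0.01847876]
```

View pics/g2.png

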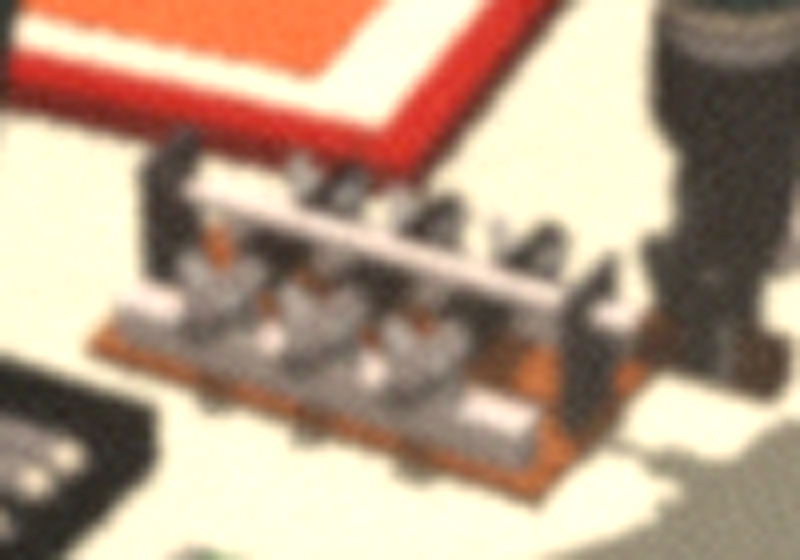

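The rod is through the near ear, over the markers, with its tip just short of the far ear (crop (190,190)). Continuing slowly.

Request:
carry_out(travel=[[0,-0.004,0],[0,-0.008,0],[0,-0.012,0],[0,-0.016,0],[0,-0.02,0],[0,-0.024,0],[0,-0.028,0],[0,-0.028,0],[0,-0.028,0]], angular=[[0,0,0],[0,0,0],[0,0,0],[0,0,0],[0,0,0],[0,0,0],[0,0,0],[0,0,0],[0,0,0]], grip=[1,1,1,1,1,1,1,1,1])

```text
t: 54.0
tool_pos: [0.5823, -0.0227, 0.087]
eef_rot: [[0.999, 0.037, 0.0], [0.037, -0.999, 0.002], [0.001, -0.002, -1.0]]
force: [1.4, 0.6, -1.6]
gripper_width: 0.024
```

Request:
carry_out(travel=[[0,-0.003,0],[0,-0.006,0],[0,-0.006,0],[0,-0.006,0]], angular=[[0,0,0],[0,0,0],[0,0,0],[0,0,0]], grip=[1,1,1,1])

```text
t: 54.4
tool_pos: [0.582, -0.0184, 0.087]
eef_rot: [[0.999, 0.037, 0.0], [0.037, -0.999, 0.002], [0.0, -0.002, -1.0]]
force: [1.0, 0.4, -1.9]
gripper_width: 0.0244
```

Request:
carry_out(travel=[[0,-0.0015,0],[0,-0.003,0],[0,-0.003,0],[0,-0.003,0]], angular=[[0,0,0],[0,0,0],[0,0,0],[0,0,0]], grip=[1,1,1,1])

```text
t: 54.8
tool_pos: [0.582, -0.0173, 0.087]
eef_rot: [[0.999, 0.037, 0.001], [0.037, -0.999, -0.0], [0.001, 0.0, -1.0]]
force: [0.6, -2.1, -2.9]
gripper_width: 0.0245
```

Request:
carry_out(travel=[[0,-0.0015,0],[0,-0.003,0],[0,-0.003,0],[0,-0.003,0]], angular=[[0,0,0],[0,0,0],[0,0,0],[0,0,0]], grip=[1,1,1,1])

```text
t: 55.2
tool_pos: [0.5819, -0.0172, 0.0872]
eef_rot: [[0.999, 0.036, 0.002], [0.036, -0.999, -0.003], [0.002, 0.003, -1.0]]
force: [1.2, -7.5, -2.5]
gripper_width: 0.0239
```

Request:
carry_out(travel=[[0,-0.0015,0],[0,-0.003,0.001],[0,-0.003,0.002],[0,-0.003,0.002]], angular=[[0,0,0],[0,0,0],[0,0,0],[0,0,0]], grip=[1,1,1,1])

```text
t: 55.6
tool_pos: [0.582, -0.0171, 0.0866]
eef_rot: [[0.999, 0.034, 0.003], [0.034, -0.999, -0.005], [0.003, 0.005, -1.0]]
force: [-1.1, -9.7, 2.8]
gripper_width: 0.024
```

Request:
carry_out(travel=[[0,0,0],[0,0,0],[0,0,0],[0,0,0],[0,0,-0.04],[0,0,-0.1],[0,0,-0.16],[0,0,-0.217],[0,0,-0.217],[0,0,-0.217]], angular=[[0,0,0],[0,0,0],[0,0,0],[0,0,0],[0,0,0],[0,0,0],[0,0,0],[0,0,0],[0,0,0],[0,0,0]], grip=[0,0,0,0,0,0,0,0,0,0])

```text
t: 56.6
tool_pos: [0.5819, -0.0113, 0.249]
eef_rot: [[0.999, 0.038, 0.002], [0.038, -0.999, 0.003], [0.002, -0.003, -1.0]]
force: [0.6, 0.3, 0.0]
gripper_width: 0.0426
```

Run:
```python
from pl import *
setc(*r.get_state()['tool_pos'],.037)
plan([[(.47,-.35,.25,.037)]])
```

```text
t 56.6 meas-cmd mm [0. 0. 0.] ang [ 0.0025  0.002  -0.0013] F [0.6 0.3 0. ] w 42.6
[-0.1658, 0.4458, -0.0013] [0.0, 0.0, 0.0] rows 7.1
--
```

Request:
carry_out(travel=[[-0.1658,0.4458,0],[-0.1658,0.4458,0],[-0.1658,0.4458,0],[-0.1658,0.4458,0],[-0.1658,0.4458,0],[-0.1658,0.4458,0],[-0.1658,0.4458,0],[-0.1658,0.4458,0],[-0.1658,0.4458,0],[-0.1658,0.4458,0]], angular=[[0,0,0],[0,0,0],[0,0,0],[0,0,0],[0,0,0],[0,0,0],[0,0,0],[0,0,0],[0,0,0],[0,0,0]], grip=[0,0,0,0,0,0,0,0,0,0])

```text
t: 57.6
tool_pos: [0.4698, -0.3487, 0.2461]
eef_rot: [[0.999, 0.038, -0.002], [0.038, -0.999, 0.004], [-0.002, -0.005, -1.0]]
force: [0.2, 0.2, -0.5]
gripper_width: 0.0426
```

Run:
```python
from pl import *
a=snap('top','top9.png')['color'][:,:,::-1];b=snap('side','side9.png')['color'][:,:,::-1]
A=cv2.resize(a[140:275,130:310],(800,600),interpolation=2)[:390]
B=cv2.resize(b[160:215,220:370],(573,210),interpolation=2);B=np.pad(B,((0,0),(0,227),(0,0)))
cv2.imwrite('pics/z.png',cv2.convertScaleAbs(np.vstack([A,B]),alpha=1.6))
```

```text
(no output)
```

View pics/z.png

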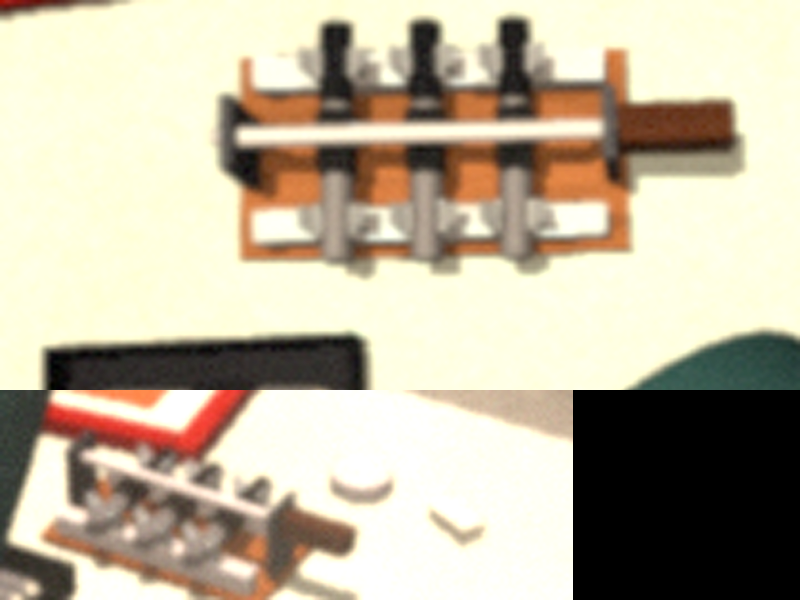

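Final picture: the rod runs through both ears, with its tip showing past the far ear (crop (216,135)). The handle sits against the near ear with no gap visible at (618,125), and three capped markers are home under the rod.

```bash
python3 -c "
from plant import r
print(r.sign_off())"
```

```text
the job is handed in; nothing more can be done
None
```

The job is done and handed in at about 58 s of simulated time.

**What I did:** I drew the rod out and laid it on the bench. I pulled the three spent markers and put them in the waste tray. The three capped bench markers went into places 2, 1 and 0, and then the rod went back through both ears.

**Last checks:**
- **Markers:** each press went stiff with the marker at its home height, at 34–39 N. The last picture shows all three home and about centred.
- **Rod:** the handle met firm resistance at the near ear at about 10 N. The picture shows no gap there, and the tip shows past the far ear.
- **Spent markers:** the earlier overhead picture showed all three flat in the tray. The last one shows only part of the tray.
- **Other objects:** I did not measure the bystanders, but the arm never went near the purple look-alike, and nothing in the views I took looked moved.

**One disagreement:** the camera put the laid-down rod about 3 mm in x from the arm's own reading. I followed the arm's reading, and the rod threaded with almost no side force. I saw no knocked marker and no slackening of the grip.

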